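# Lay the tray with cups and glasses for two

## Task

Lay the woven tray for two with the cups and glasses that stand in front of it: set one coffee cup in the middle of each round saucer and one drinking glass in the middle of each square coaster. Keep cups and glasses upright, leave the saucers and coasters where they lie, and do not disturb the kitchen timer or the tall pepper mill.

Things in the scene. Friction and masses are not known exactly. Their poses are not given: they have to be found in the camera images.
- cup_a_mid (a point): one of two identical small white coffee cups, loose, on the bare worktop in front of the tray, 0.11 kg: round bowl 58 mm across at the rim tapering to a 42 mm foot, 49 mm high, open on top, with one loop handle on its side. The point is on the bowl's centre line, half-way up (24.5 mm above its underside). z is up; the handle sticks out along -y and ends 53 mm from the centre line, so fingers closing along x take the bowl beside the handle
- cup_b_mid (a point): one of two identical small white coffee cups, loose, on the bare worktop in front of the tray, 0.11 kg: round bowl 58 mm across at the rim tapering to a 42 mm foot, 49 mm high, open on top, with one loop handle on its side. The point is on the bowl's centre line, half-way up (24.5 mm above its underside). z is up; the handle sticks out along -y and ends 53 mm from the centre line, so fingers closing along x take the bowl beside the handle
- glass_a_mid (a point): one of two identical small clear drinking glasses, loose, on the bare worktop in front of the tray, 0.07 kg: round, 48 mm across at the rim tapering to a 38 mm foot, 61 mm high, no handle. The point is on its centre line, half-way up (30.5 mm above its underside); z is up
- glass_b_mid (a point): one of two identical small clear drinking glasses, loose, on the bare worktop in front of the tray, 0.07 kg: round, 48 mm across at the rim tapering to a 38 mm foot, 61 mm high, no handle. The point is on its centre line, half-way up (30.5 mm above its underside); z is up
- saucer_a: one of two identical ROUND white china saucers, loose, 0.2 kg, flat on the woven tray, whose flat top is 8 mm above the worktop: 96 mm across and 11 mm high at the rim, dished, with a flat round middle about 70 mm across whose top is 5 mm above the saucer's underside; a cup stands there. Origin: centre of its underside, z up
- saucer_b: one of two identical ROUND white china saucers, loose, 0.2 kg, flat on the woven tray, whose flat top is 8 mm above the worktop: 96 mm across and 11 mm high at the rim, dished, with a flat round middle about 70 mm across whose top is 5 mm above the saucer's underside; a cup stands there. Origin: centre of its underside, z up
- coaster_a: one of two identical SQUARE white marble coasters, loose, 0.2 kg, flat on the woven tray, whose flat top is 8 mm above the worktop: 80 x 80 mm, 9 mm thick, plain flat top; a glass stands on it. Origin: centre of its underside, z up, x and y along its sides
- coaster_b: one of two identical SQUARE white marble coasters, loose, 0.2 kg, flat on the woven tray, whose flat top is 8 mm above the worktop: 80 x 80 mm, 9 mm thick, plain flat top; a glass stands on it. Origin: centre of its underside, z up, x and y along its sides
- timer_mid (a point): bystander: round white kitchen timer with a wooden dial, 69 mm across, 44 mm high, loose, at the back of the woven tray; the point is half-way up on its centre line
- mill_mid (a point): bystander: tall turned wooden pepper mill, 58 mm across, 170 mm high, loose, at the back of the woven tray; the point is half-way up on its centre line
Not all that is in view belongs to the job. What is shaped like the part that bears glass_a_mid but black or pink is not meant.

How it is judged:
By the outcome, as a careful person would: the job done as asked, in the order asked, and still so for the second after the job is handed in, with the robot touching nothing.
It also fails if it takes over 104 s, if anything falls off the work surface, if the arm or the gripper's body presses on something with over 40 N, if the wrist force passes 120 N, or if a joint passes its speed limit or range.

## Robot

A 6-joint arm with a two-finger parallel gripper is mounted at the origin on a cart in front of the work surface, level with it; the furniture and walls round the work are solid. World frame = base frame: x ahead of the robot, y to its left, z up, the work surface at z = 0. Lengths are in m, angles in rad, forces in N, time in s.
With the tool pointing down it reaches from about 0.25 to 0.775 m from the base axis. Payload 4 kg.
Tool frame: the origin (TCP) lies on the front face of the gripper's body, between the roots of the fingers; the fingertips stand arm.tip_extent ahead of it and the grasp point (between the pads) lies 54 mm ahead of it (arm.tip_extent is the distance from the TCP to the fingertips, in m); y points along the fingers, x is the direction in which the jaws open and shut, and the axes are right-handed (so a half turn about y gives the same grasp; the last joint's range is limited). The gripper opens to 85 mm and grips with 20 to 120 N. Pads are 22 mm wide; open, the fingers measure 114 mm over their backs; the gripper's body (76 mm by 85 mm) begins 54 mm behind the grasp point. The pads swing forward as they close: fully open they stand 13 mm farther back than shut.
Start: joints at [1.169, 0.087, 1.371, -0, 1.684, -0.103], TCP at [0.162, 0.526, 0.304] pointing down, gripper open.
Joint ranges: [-3.1, 3.1], [-0.76, 2.03], [0.27, 2.55], [-1.08, 4.22], [0.17, 2.65], [-2.57, 2.57]. Speed limits (rad/s): [2.79, 2.79, 3.14, 3.14, 3.14, 3.14].

## Interface

Orientations are given as a unit quaternion [w, x, y, z].
In Python, from plant import arm gives the robot as it stands.
- The arm moves only by the tool arm_command, never from a script. Its argument "steps" is a list of rows, each an object of numbers: "grip": the closure, from 0 (fully open) to 1 (shut); "tx", "ty", "tz": the shift along the tool's x, y, z in m; "roll": the turn about the tool's y in rad. In form: [{"grip": .., "tx": .., "ty": .., "tz": .., "roll": ..}, ...]. A call has 1 to 20 rows; each row shifts and turns the commanded pose from where the row before left it, along the tool's axes as they then stand; what a row does not reach is not made up. A row lasts 1/10 s, in which the tool goes at most 50 mm and 8.59 degrees, less where a joint would pass 70% of its speed; a pose out of reach is approached as far as the arm can. A call is refused whole if a number of a shift passes 0.05 or a number of a turn 0.15, either way. A call with a gripper value outside its range is refused whole. The fingers move at their own pace and stop on an object; "grip_force" is the grip in N (left out, the last holds). Time passes only in rows, so rows that do not move let the fingers close. It gives the time, the measured TCP pose, the force and the opening at its end, in the units of the state.
- arm.get_obs(): the state, without advancing time (a new reading comes with each control period).
- arm.camera(name): name is "scene" or "top"; returns (picture, depth): 400x640x3 uint8, blue, green, red; 400x640 float32, m along the optical axis (not along the pixel's ray), 0 where there is no reading.
- arm.calibration(name): a dict with "mtx" (3x3 intrinsics, pixels), "distortion" ([k1, k2, p1, p2, k3] as OpenCV has them; the pictures are not rectified), "R" (3x3) and "t" (3): a world point X has camera coordinates R X + t. Camera axes: x right, y down, z forward; pixel columns grow to the right and rows downward; lengths in m; the calibration is good to about 2 mm. A picture is of the moment at which its call begins. calibration takes no time and is no camera call.
- arm.close_job(): hands the job in, once; it reports no verdict.
The state is a dict: "time": time; "joints": joint angles; "joint_velocities": joint speeds; "tau": joint torques, N m; "ee_pos": TCP position; "tcp_rot": TCP orientation; "force": force on the tool from outside, world axes, zero at the start; "torque": the same for the moment, N m; "grip_width": finger opening in m.
Only numpy, scipy, OpenCV 4.12 (cv2) and the standard library are available. Lean on these libraries where they do the work, as an engineer would, in place of code of your own. Each camera call takes 0.05 s, during which the arm holds its last target.

## Working session

There is one attempt and no reset: what is moved stays moved. The work goes in short steps, Python scripts to look and compute and a tool call to move; the robot and the scene stay as the last step left them, time stands still between calls to the robot, and variables do not carry over. Pictures are saved under pics/ and viewed, and the job is handed in when it is done.

Besides the shell and the picture viewer there is one more tool, called in YAML: its name, and indented under it one key for each argument. arm_command: Moves the arm, as the interface text tells. Its arguments: {"type":"object","properties":{"steps":{"type":"array","items":{"type":"object","properties":{"grip":{"type":"number"},"tx":{"type":"number"},"ty":{"type":"number"},"tz":{"type":"number"},"roll":{"type":"number"}}}},"grip_force":{"type":"number"}},"required":["steps"]}

```bash
ls; mkdir -p pics; python3 - <<'E'
from plant import arm
import cv2,numpy as np
for n in("scene","top"):
    im,d=arm.camera(n); cv2.imwrite(f"pics/{n}0.png",im); np.save(f"pics/{n}0.npy",d)
    c=arm.calibration(n); print(n,c)
o=arm.get_obs(); print(o, arm.tip_extent)
E
```

```text
pics
scene {'mtx': array([[429.5785054 ,   0.        , 316.3065761 ],
       [  0.        , 429.5785054 , 202.32166821],
       [  0.        ,   0.        ,   1.        ]]), 'distortion': array([-0.10099171,  0.        ,  0.        ,  0.        ,  0.        ]), 'R': array([[ 0.6193722 , -0.78506059, -0.0076122 ],
       [-0.5246029 , -0.40663211, -0.74795864],
       [ 0.58409749,  0.46725816, -0.66370169]]), 't': array([-0.35090377,  0.39905615,  0.75090507])}
top {'mtx': array([[394.56292397,   0.        , 324.31402084],
       [  0.        , 394.56292397, 201.73959407],
       [  0.        ,   0.        ,   1.        ]]), 'distortion': array([-0.0197997,  0.       ,  0.       ,  0.       ,  0.       ]), 'R': array([[-0.01436413, -0.99985091,  0.00958277],
       [-0.98098312,  0.01223655, -0.19370696],
       [ 0.19356082, -0.01218296, -0.98101263]]), 't': array([0.00486547, 0.62040216, 1.03315067])}
{'time': 0.1, 'joints': array([ 1.16888900e+00,  8.79606702e-02,  1.37214141e+00,  6.73645133e-06,
        1.68361298e+00, -1.03088445e-01]), 'joint_velocities': array([-0.00170199, -0.00189614, -0.00389895, -0.0010933 ,  0.00051117,
        0.00073814]), 'tau': array([ 2.94789243e-03, -3.53018332e+01, -3.14217675e+01, -5.36538084e-05,
        8.03437288e-03, -2.70770363e-05]), 'ee_pos': array([0.16179227, 0.52534572, 0.3027931 ]), 'tcp_rot': array([-0.56847701,  0.56923537,  0.41935493, -0.42065   ]), 'force': array([ 0.13603814, -0.50263489, -0.45850209]), 'torque': array([ 0.04875416, -0.0297264 ,  0.01396038]), 'grip_width': 0.08519282477877593} 0.0726
```

View pics/scene0.png

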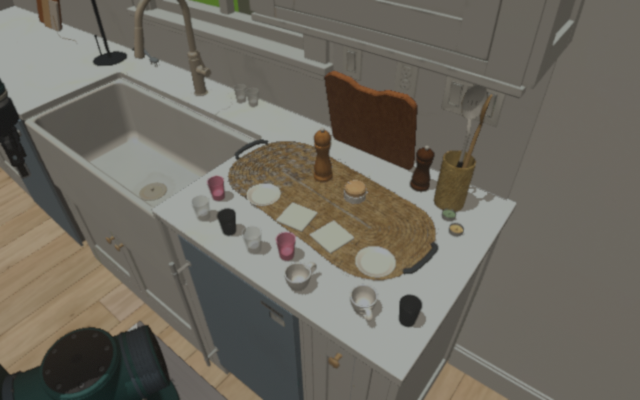

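View pics/top0.png

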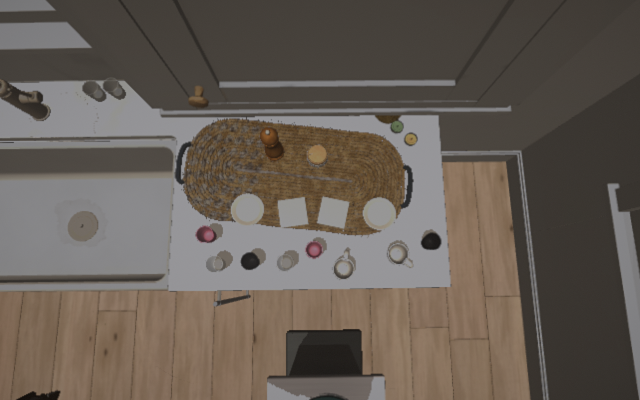

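```bash
python3 - <<'E'
from scipy.spatial.transform import Rotation as R
print(R.from_quat([0.56923537,  0.41935493, -0.42065,-0.56847701]).as_matrix().round(3))
E
```

```text
[[ 0.294 -0.001 -0.956]
 [ 0.956 -0.002  0.294]
 [-0.002 -1.     0.   ]]
```

```bash
python3 - <<'E'
import cv2
im=cv2.imread("pics/top0.png"); cv2.imwrite("pics/c1.png",cv2.resize(im[185:295,180:450],None,fx=2.9,fy=2.9,interpolation=cv2.INTER_CUBIC))
im=cv2.imread("pics/scene0.png"); cv2.imwrite("pics/c2.png",cv2.resize(im[165:335,180:440],None,fx=3,fy=3,interpolation=cv2.INTER_CUBIC))
E
```

```text
(no output)
```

View pics/c1.png

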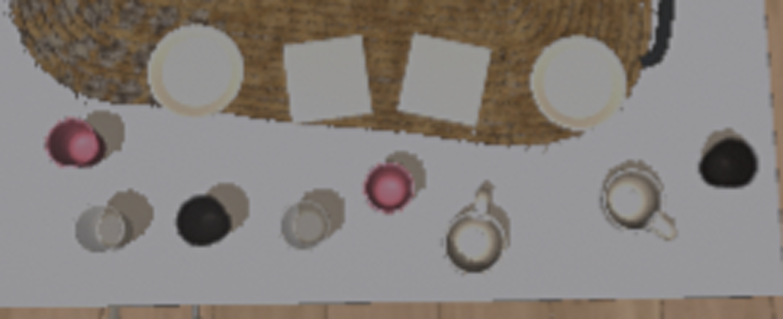

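View pics/c2.png

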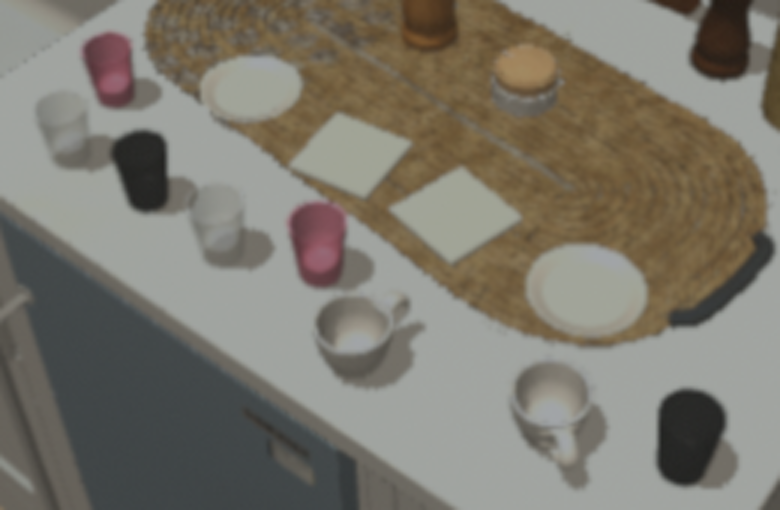

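Top-view candidates for the glass: clear (216,264) and (285,263) fit. Pink (206,234), (314,250) and black (250,261), (431,241) are excluded by colour. The clear ones at the sink back (94,91), (114,88) are not in front of the tray. Cups are at (343,268) with the handle pointing to the tray, and (398,253) with the handle pointing front-right. Saucers are at (247,209) and (380,213), coasters at (292,212) and (333,212).

```bash
cat > h.py <<'E'
import numpy as np,cv2
from plant import arm
def ray(n,uv):
    c=arm.calibration(n); p=cv2.undistortPoints(np.array(uv,float).reshape(-1,1,2),c["mtx"],c["distortion"]).reshape(-1,2)
    return np.c_[p,np.ones(len(p))],c["R"],np.asarray(c["t"])
def onplane(n,uv,z):
    r,R,t=ray(n,uv); C=-R.T@t; d=r@R; return C+d*((z-C[2])/d[:,2])[:,None]
def cloud(n,depth):
    v,u=np.nonzero(depth>0); r,R,t=ray(n,np.c_[u,v]); X=(r*depth[v,u][:,None]-t)@R; return X,u,v
def proj(n,X):
    c=arm.calibration(n); return cv2.projectPoints(np.array(X,float).reshape(-1,1,3),cv2.Rodrigues(c["R"])[0],np.asarray(c["t"]),c["mtx"],c["distortion"])[0].reshape(-1,2)
E
python3 - <<'E'
from h import *
g={}
for n in("top","scene"):
    X,u,v=cloud(n,np.load(f"pics/{n}0.npy")); g[n]=X
T={"cupL":((343,268),.049),"cupR":((398,253),.049),"glL":((216,264),.06),"glR":((285,263),.06),"sauL":((247,209),.015),"sauR":((380,213),.015),"coL":((292,212),.017),"coR":((333,212),.017),"timer":((317,154),.05),"pink1":((206,234),.06),"pink2":((314,250),.06),"blk1":((250,261),.06),"blk2":((431,241),.06)}
for k,(uv,z) in T.items():
    c=onplane("top",[uv],z)[0]
    print(k,c.round(3))
    for n in g:
        X=g[n]; m=(np.hypot(*(X[:,:2]-c[:2]).T)<.06); Y=X[m]
        lo={'s':.011,'c':.012}.get(k[0],.02) if k[:2] in('sa','co') else .025
        Z=Y[Y[:,2]>lo]
        print("  ",n,len(Y),len(Z),"zpct",np.percentile(Y[:,2],[5,50,95,99]).round(3),"mean",Z.mean(0).round(3) if len(Z) else None, "mid",((Z.min(0)+Z.max(0))/2).round(3) if len(Z) else None,(np.ptp(Z,axis=0)).round(3) if len(Z) else None)
E
```

```text
cupL [ 0.439 -0.052  0.049]
   top 1401 192 zpct [-0.003  0.001  0.047  0.05 ] mean [ 0.447 -0.057  0.043] mid [ 0.449 -0.053  0.04 ] [0.079 0.058 0.028]
   scene 4272 425 zpct [-0.471 -0.097  0.04   0.047] mean [ 0.442 -0.05   0.039] mid [ 0.446 -0.049  0.038] [0.08  0.06  0.026]
cupR [ 0.477 -0.203  0.049]
   top 1377 197 zpct [-0.003  0.001  0.047  0.051] mean [ 0.471 -0.214  0.043] mid [ 0.472 -0.211  0.039] [0.066 0.071 0.027]
   scene 2104 476 zpct [-0.004 -0.     0.046  0.049] mean [ 0.471 -0.204  0.04 ] mid [ 0.47  -0.206  0.038] [0.069 0.071 0.026]
glL [0.454 0.29  0.06 ]
   top 1400 177 zpct [-0.003  0.001  0.055  0.062] mean [0.456 0.301 0.048] mid [0.455 0.297 0.046] [0.046 0.047 0.041]
   scene 1180 317 zpct [-0.915  0.     0.058  0.061] mean [0.452 0.299 0.047] mid [0.453 0.299 0.044] [0.047 0.049 0.038]
glR [0.454 0.105 0.06 ]
   top 1414 138 zpct [-0.003  0.001  0.051  0.062] mean [0.457 0.11  0.048] mid [0.455 0.106 0.045] [0.046 0.046 0.039]
   scene 1475 374 zpct [-0.003  0.     0.057  0.061] mean [0.454 0.109 0.046] mid [0.457 0.092 0.044] [0.056 0.083 0.038]
sauL
[... 1720 characters left out ...]
28 0.046] [0.043 0.046 0.039]
   scene 1315 375 zpct [-0.003  0.     0.058  0.061] mean [0.488 0.031 0.046] mid [0.488 0.03  0.044] [0.048 0.048 0.038]
blk1 [0.46  0.199 0.06 ]
   top 1408 147 zpct [-0.003  0.001  0.054  0.062] mean [0.464 0.206 0.049] mid [0.462 0.201 0.046] [0.046 0.047 0.042]
   scene 1238 349 zpct [-0.905  0.     0.058  0.061] mean [0.459 0.204 0.046] mid [0.458 0.204 0.044] [0.048 0.05  0.038]
blk2 [ 0.508 -0.293  0.06 ]
   top 1340 174 zpct [-0.003  0.001  0.056  0.063] mean [ 0.51  -0.302  0.048] mid [ 0.509 -0.297  0.045] [0.047 0.049 0.04 ]
   scene 2271 451 zpct [-0.131 -0.001  0.056  0.06 ] mean [ 0.509 -0.292  0.046] mid [ 0.507 -0.293  0.044] [0.05  0.047 0.038]
```

```bash
cat > m.py <<'E'
from h import *
from scipy.optimize import least_squares
def cyl(X,c,H,rmax,zlo,hd=None):
    for _ in range(6):
        d=np.hypot(*(X[:,:2]-c).T); m=(d<rmax+.006)&(X[:,2]>zlo)&(X[:,2]<H+.006); P=X[m]
        if hd is not None:
            a=np.arctan2(P[:,1]-c[1],P[:,0]-c[0])-hd; a=np.abs((a+np.pi)%(2*np.pi)-np.pi); P=P[a>.5]
        f=lambda q:np.hypot(P[:,0]-q[0],P[:,1]-q[1])-q[2]
        s=least_squares(f,[c[0],c[1],rmax-.001],loss="soft_l1",f_scale=.002); c=s.x[:2]
    return c,s.x[2],len(P)
def handle(X,c):
    d=np.hypot(*(X[:,:2]-c).T); P=X[(d>.035)&(d<.057)&(X[:,2]>.015)&(X[:,2]<.05)]
    return np.degrees(np.arctan2(*(P[:,:2]-c).mean(0)[::-1])),len(P)
E
cat > meas.py <<'E'
from m import *
D={n:np.load(f"pics/{n}0.npy") for n in("top","scene")}
for n in D:
    X,u,v=cloud(n,D[n]); im=cv2.imread(f"pics/{n}0.png"); print(n)
    for k,c0 in(("cupL",(.441,-.05)),("cupR",(.476,-.206))):
        c=np.array(c0); h=handle(X,c)
        for _ in range(3):
            c,r,N=cyl(X,c,.049,.029,.042,np.radians(h[0])); h=handle(X,c)
        print(k,c.round(4),round(r,4),N,"handle",h)
    for k,c0 in(("glL",(.455,.298)),("glR",(.455,.107)),("pink2",(.488,.029)),("blk1",(.46,.203))):
        c,r,N=cyl(X,np.array(c0),.061,.024,.052); print(k,c.round(4),round(r,4),N)
    # saucers / coasters by whiteness
    w=((im.min(2)>95)&(im.max(2).astype(int)-im.min(2)<45)).astype(np.uint8)
    for k,c0,z in(("sauL",(.611,.22),.019),("sauR",(.594,-.162),.019),("coL",(.6,.089),.017),("coR",(.598,-.028),.017)):
        p=proj(n,[[*c0,z]])[0].astype(int); 
        l=cv2.connectedComponents(w)[1]; mk=(l==l[p[1],p[0]]).astype(np.uint8)
        ct=max(cv2.findContours(mk,0,cv2.CHAIN_APPROX_NONE)[0],key=len).reshape(-1,2)
        Q=onplane(n,ct,z)[:,:2]
        if k[0]=="s":
            s=least_squares(lambda q:np.hypot(*(Q-q[:2]).T)-q[2],[*c0,.048],loss="soft_l1",f_scale=.002).x; print(k,s.round(4),mk.sum())
        else:
            b=cv2.minAreaRect((Q*1000).astype(np.float32)); print(k,b,mk.sum())
E
python3 meas.py
```

```text
top
cupL [ 0.4377 -0.0524] 0.0279 81 handle (np.float64(-11.439013425568335), 29)
cupR [ 0.4756 -0.2033] 0.0279 81 handle (np.float64(-131.7732558674494), 34)
glL [0.4553 0.2961] 0.0225 77
glR [0.4555 0.1058] 0.0224 66
pink2 [0.4899 0.0269] 0.0222 70
blk1 [0.4614 0.2005] 0.0224 80
sauL [0.6124 0.0925 0.4811] 60733
sauR [0.6124 0.0924 0.4811] 60733
coL ((554.28125, 195.06427001953125), (1641.7242431640625, 853.6958618164062), 85.43205261230469) 60733
coR ((598.6556396484375, -27.698646545410156), (80.2970962524414, 81.02507019042969), 77.40709686279297) 774
scene
cupL [ 0.4353 -0.0498] 0.0281 130 handle (np.float64(-13.705852441273377), 61)
cupR [ 0.4742 -0.1996] 0.0274 146 handle (np.float64(-132.8378298323095), 76)
glL [0.4528 0.2987] 0.0225 116
glR [0.4529 0.1089] 0.0224 127
pink2 [0.4876 0.0299] 0.0226 127
blk1 [0.4584 0.204 ] 0.0227 128
sauL [0.6653 0.5596 0.7563] 56357
sauR [ 0.592  -0.1566  0.048 ] 1041
coL ((694.56640625, 1335.6610107421875), (716.5868530273438, 3413.0234375), 0.9090390801429749) 56357
coR ((596.6683959960938, -25.012466430664062), (83.43170166015625, 84.24253845214844), 77.64505004882812) 805
```

```bash
cat > meas2.py <<'E'
from m import *
for n in("top","scene"):
    im=cv2.imread(f"pics/{n}0.png"); print(n)
    for k,c0,z in(("sauL",(.611,.22),.019),("sauR",(.594,-.160),.019),("coL",(.6,.089),.017),("coR",(.598,-.028),.017)):
        th=np.linspace(0,6.283,360); roi=np.zeros(im.shape[:2],np.uint8)
        R=.058 if k[0]=='s' else .066
        cv2.fillPoly(roi,[proj(n,np.c_[c0[0]+R*np.cos(th),c0[1]+R*np.sin(th),0*th+z]).astype(np.int32)],1)
        best=[]
        b=im[...,0]; p=proj(n,[[*c0,z]])[0].astype(int); lv=b[p[1],p[0]]
        for f in(.55,.65,.75):
            w=((b>f*lv)&(roi>0)).astype(np.uint8)
            w=cv2.morphologyEx(w,cv2.MORPH_OPEN,np.ones((5,5)))
            l=cv2.connectedComponents(w)[1]; mk=(l==l[p[1],p[0]]).astype(np.uint8)
            ct=max(cv2.findContours(mk,0,cv2.CHAIN_APPROX_NONE)[0],key=len).reshape(-1,2)
            Q=onplane(n,ct,z)[:,:2]
            if k[0]=="s":
                s=least_squares(lambda q:np.hypot(*(Q-q[:2]).T)-q[2],[*c0,.048],loss="soft_l1",f_scale=.002).x; print(k,f,s.round(4))
            else:
                r=cv2.minAreaRect((Q*1000).astype(np.float32)); print(k,f,np.round(r[0]),np.round(r[1]),round(r[2]), "cen", onplane(n,[np.argwhere(mk).mean(0)[::-1]],z)[0].round(4))
E
python3 meas2.py
```

```text
top
sauL 0.55 [0.6062 0.2186 0.0491]
sauL 0.65 [0.6062 0.2183 0.0486]
sauL 0.75 [0.6058 0.2185 0.0483]
sauR 0.55 [ 0.5903 -0.1619  0.0492]
sauR 0.65 [ 0.5906 -0.163   0.0486]
sauR 0.75 [ 0.591  -0.1625  0.0475]
coL 0.55 [589.  89.] [107.  85.] 3 cen [0.5914 0.0901 0.017 ]
coL 0.65 [590.  88.] [107.  83.] 0 cen [0.5917 0.0897 0.017 ]
coL 0.75 [589.  88.] [105.  83.] 0 cen [0.5914 0.0899 0.017 ]
coR 0.55 [598. -27.] [82. 82.] 78 cen [ 0.5978 -0.0274  0.017 ]
coR 0.65 [599. -28.] [80. 81.] 77 cen [ 0.5985 -0.0282  0.017 ]
coR 0.75 [599. -28.] [79. 79.] 78 cen [ 0.5986 -0.0281  0.017 ]
scene
sauL 0.55 [0.6072 0.2226 0.0505]
sauL 0.65 [0.6073 0.2226 0.0481]
sauL 0.75 [0.6078 0.2223 0.0462]
sauR 0.55 [ 0.5916 -0.1568  0.0486]
sauR 0.65 [ 0.5922 -0.1568  0.0476]
sauR 0.75 [ 0.5924 -0.1566  0.0465]
coL 0.55 [592.  91.] [102.  88.] 11 cen [0.5939 0.092  0.017 ]
coL 0.65 [598.  92.] [85. 83.] 8 cen [0.5971 0.0907 0.017 ]
coL 0.75 [598.  92.] [82. 81.] 8 cen [0.5965 0.0909 0.017 ]
coR 0.55 [597. -25.] [87. 88.] 78 cen [ 0.5952 -0.0262  0.017 ]
coR 0.65 [597. -25.] [83. 84.] 77 cen [ 0.5959 -0.0259  0.017 ]
coR 0.75 [597. -25.] [81. 81.] 77 cen [ 0.5954 -0.0261  0.017 ]
```

```bash
cat > ov.py <<'E'
from m import *
import sys
E_={"top":dict(sauL=(.6062,.2185),sauR=(.5906,-.1625),coL=(.600,.089,5),coR=(.5986,-.028,-12.5)),
"scene":dict(sauL=(.6074,.2225),sauR=(.592,-.1567),coL=(.598,.092,8),coR=(.5965,-.0255,-12.5))}
th=np.linspace(0,6.283,100)
out=[]
for n,box in(("top",(180,420,185,240)),("scene",(230,420,175,285))):
    im=cv2.imread(f"pics/{n}0.png"); x0,x1,y0,y1=box; s=3.3 if n=="top" else 4
    I=cv2.resize(im[y0:y1,x0:x1],None,fx=s,fy=s,interpolation=cv2.INTER_CUBIC)
    for k,e in E_[n].items():
        if k[0]=='s': P=np.c_[e[0]+.048*np.cos(th),e[1]+.048*np.sin(th),0*th+.019]
        else:
            a=np.radians(e[2]); B=np.array([[1,1],[1,-1],[-1,-1],[-1,1]])*.04; R=np.array([[np.cos(a),-np.sin(a)],[np.sin(a),np.cos(a)]]); P=np.c_[B@R.T+e[:2],np.full(4,.017)]
        p=((proj(n,P)+.5-[x0,y0])*s).astype(np.int32); cv2.polylines(I,[p],True,(0,0,255),1)
    cv2.imwrite(f"pics/ov_{n}.png",I)
E
python3 ov.py
```

```text
(no output)
```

View pics/ov_top.png

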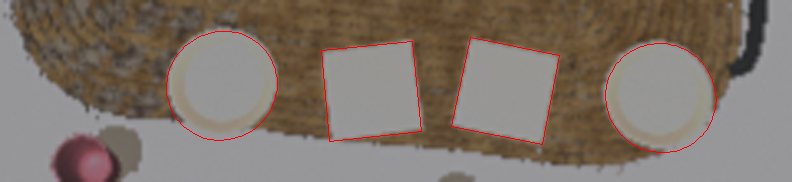

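View pics/ov_scene.png

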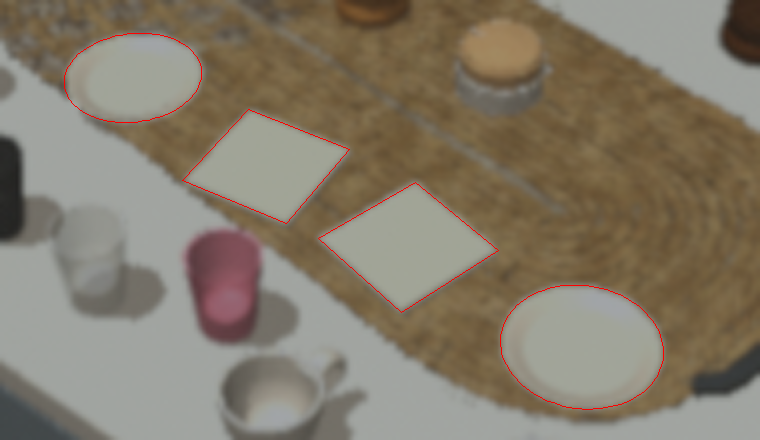

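```bash
cat > go.py <<'E'
import sys
from h import *
from scipy.spatial.transform import Rotation as Ro
o=arm.get_obs(); q=o["tcp_rot"]; M=Ro.from_quat([q[1],q[2],q[3],q[0]]).as_matrix(); p=o["ee_pos"]
a=np.degrees(np.arctan2(M[1,0],M[0,0])); x,y,z,at=map(float,sys.argv[1:5])
r=np.radians(at); d=np.array([x,y,z])-p
print("t",round(o["time"],2),"pos",p.round(4),"a",round(a,2),"tilt",M[2].round(3),"grip",round(o["grip_width"],4),"F",o["force"].round(1),"j",o["joints"].round(2))
print("roll first:",round(-(r-np.radians(a)),3)," then tx %.4f tz %.4f ty %.4f"%(d[0]*np.cos(r)+d[1]*np.sin(r),-d[0]*np.sin(r)+d[1]*np.cos(r),-d[2]))
E
python3 go.py .4365 -.051 .2 77.5
```

```text
t 0.1 pos [0.1618 0.5253 0.3028] a 72.88 tilt [-0.002 -1.     0.   ] grip 0.0852 F [ 0.1 -0.5 -0.5] j [ 1.17  0.09  1.37  0.    1.68 -0.1 ]
roll first: -0.081  then tx -0.5032 tz -0.3929 ty 0.1028
```

arm_command:
  steps:
    - {"grip":0,"roll":-0.08}
    - {"grip":0,"tx":-0.0314,"tz":-0.0246,"ty":0.0064}
    - {"grip":0,"tx":-0.0314,"tz":-0.0246,"ty":0.0064}
    - {"grip":0,"tx":-0.0314,"tz":-0.0246,"ty":0.0064}
    - {"grip":0,"tx":-0.0314,"tz":-0.0246,"ty":0.0064}
    - {"grip":0,"tx":-0.0314,"tz":-0.0246,"ty":0.0064}
    - {"grip":0,"tx":-0.0314,"tz":-0.0246,"ty":0.0064}
    - {"grip":0,"tx":-0.0314,"tz":-0.0246,"ty":0.0064}
    - {"grip":0,"tx":-0.0314,"tz":-0.0246,"ty":0.0064}
    - {"grip":0,"tx":-0.0314,"tz":-0.0246,"ty":0.0064}
    - {"grip":0,"tx":-0.0314,"tz":-0.0246,"ty":0.0064}
    - {"grip":0,"tx":-0.0314,"tz":-0.0246,"ty":0.0064}
    - {"grip":0,"tx":-0.0314,"tz":-0.0246,"ty":0.0064}
    - {"grip":0,"tx":-0.0314,"tz":-0.0246,"ty":0.0064}
    - {"grip":0,"tx":-0.0314,"tz":-0.0246,"ty":0.0064}
    - {"grip":0,"tx":-0.0314,"tz":-0.0246,"ty":0.0064}
    - {"grip":0,"tx":-0.0314,"tz":-0.0246,"ty":0.0064}
    - {"grip":0}
  grip_force: 30

```text
invalid input
```

```bash
python3 go.py .4365 -.051 .086 77.5; python3 - <<'E'
from h import *
for n in("top","scene"):
    im,d=arm.camera(n); cv2.imwrite(f"pics/{n}1.png",im)
    g=np.load(f"pics/{n}0.npy")
    I=im[190:300,280:430] if n=="top" else im[180:340,220:440]
    cv2.imwrite(f"pics/{n}1c.png",cv2.resize(I,None,fx=3.5,fy=3.5,interpolation=cv2.INTER_CUBIC))
E
```

```text
t 0.1 pos [0.1618 0.5253 0.3028] a 72.88 tilt [-0.002 -1.     0.   ] grip 0.0852 F [ 0.1 -0.5 -0.5] j [ 1.17  0.09  1.37  0.    1.68 -0.1 ]
roll first: -0.081  then tx -0.5032 tz -0.3929 ty 0.2168
```

View pics/scene1c.png

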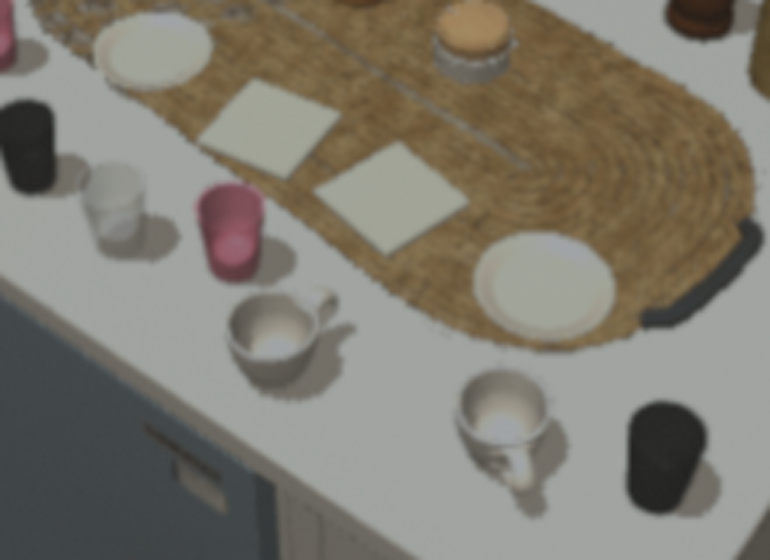

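View pics/top1c.png

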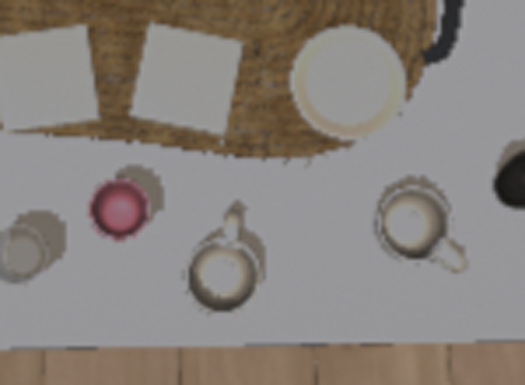

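The call was refused, presumably because every row needs all five fields.

arm_command:
  steps:
    - {"grip":0,"tx":0,"ty":0,"tz":0,"roll":-0.08}
    - {"grip":0,"tx":-0.0314,"tz":-0.0246,"ty":0.0064,"roll":0}
    - {"grip":0,"tx":-0.0314,"tz":-0.0246,"ty":0.0064,"roll":0}
    - {"grip":0,"tx":-0.0314,"tz":-0.0246,"ty":0.0064,"roll":0}
    - {"grip":0,"tx":-0.0314,"tz":-0.0246,"ty":0.0064,"roll":0}
    - {"grip":0,"tx":-0.0314,"tz":-0.0246,"ty":0.0064,"roll":0}
    - {"grip":0,"tx":-0.0314,"tz":-0.0246,"ty":0.0064,"roll":0}
    - {"grip":0,"tx":-0.0314,"tz":-0.0246,"ty":0.0064,"roll":0}
    - {"grip":0,"tx":-0.0314,"tz":-0.0246,"ty":0.0064,"roll":0}
    - {"grip":0,"tx":-0.0314,"tz":-0.0246,"ty":0.0064,"roll":0}
    - {"grip":0,"tx":-0.0314,"tz":-0.0246,"ty":0.0064,"roll":0}
    - {"grip":0,"tx":-0.0314,"tz":-0.0246,"ty":0.0064,"roll":0}
    - {"grip":0,"tx":-0.0314,"tz":-0.0246,"ty":0.0064,"roll":0}
    - {"grip":0,"tx":-0.0314,"tz":-0.0246,"ty":0.0064,"roll":0}
    - {"grip":0,"tx":-0.0314,"tz":-0.0246,"ty":0.0064,"roll":0}
    - {"grip":0,"tx":-0.0314,"tz":-0.0246,"ty":0.0064,"roll":0}
    - {"grip":0,"tx":-0.0314,"tz":-0.0246,"ty":0.0064,"roll":0}
    - {"grip":0,"tx":0,"ty":0,"tz":0,"roll":0}
  grip_force: 30

```text
time: 2.0
ee_pos: [0.4378, -0.0538, 0.2003]
tcp_rot: [0.553, -0.553, -0.44, 0.442]
force: [-0.3, 0.1, -0.4]
grip_width: 0.0855
```

```bash
python3 go.py .4365 -.051 .086 77.5; python3 - <<'E'
from h import *
for n in("top","scene"):
    im,d=arm.camera(n); cv2.imwrite(f"pics/{n}2.png",im); np.save(f"pics/{n}2.npy",d)
    I=im[190:300,280:430] if n=="top" else im[140:300,220:440]
    cv2.imwrite(f"pics/{n}2c.png",cv2.resize(I,None,fx=3.5,fy=3.5,interpolation=cv2.INTER_CUBIC))
E
```

```text
t 2.0 pos [ 0.4378 -0.0538  0.2003] a 77.15 tilt [-0.002 -1.     0.001] grip 0.0855 F [-0.3  0.1 -0.4] j [-0.25 -0.11  1.78 -0.    1.48 -1.6 ]
roll first: -0.006  then tx 0.0024 tz 0.0019 ty 0.1143
```

View pics/scene2c.png

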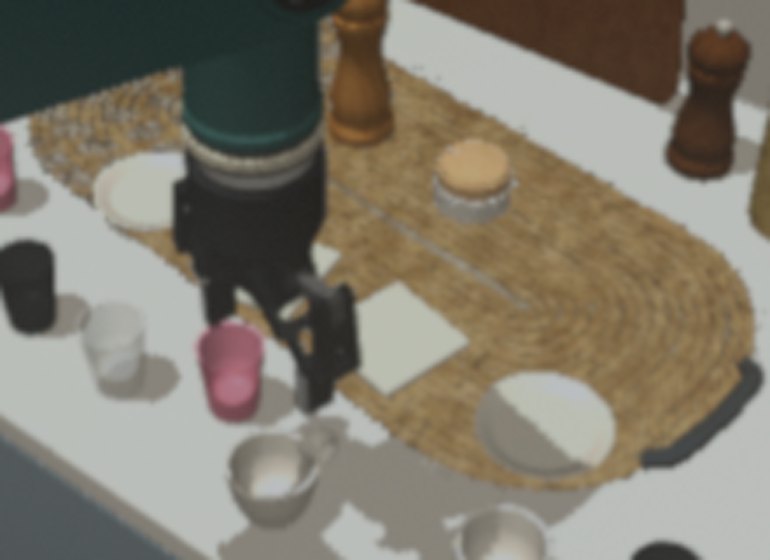

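View pics/top2c.png

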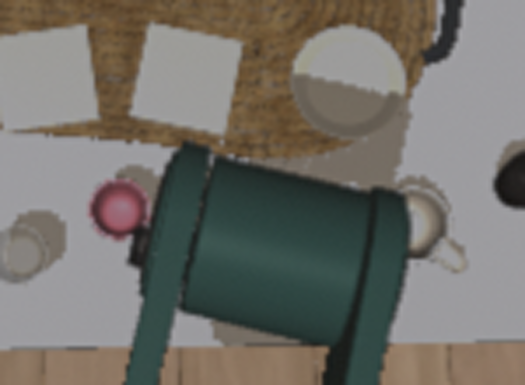

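arm_command:
  steps:
    - {"grip":0,"tx":0.0024,"ty":0.03,"tz":0.0019,"roll":-0.006}
    - {"grip":0,"tx":0,"ty":0.03,"tz":0,"roll":0}
    - {"grip":0,"tx":0,"ty":0.03,"tz":0,"roll":0}
    - {"grip":0,"tx":0,"ty":0.024,"tz":0,"roll":0}
    - {"grip":0,"tx":0,"ty":0,"tz":0,"roll":0}
    - {"grip":0.5,"tx":0,"ty":0,"tz":0,"roll":0}
    - {"grip":0.5,"tx":0,"ty":0,"tz":0,"roll":0}
    - {"grip":0.5,"tx":0,"ty":0,"tz":0,"roll":0}
    - {"grip":0.5,"tx":0,"ty":0,"tz":0,"roll":0}
    - {"grip":0.5,"tx":0,"ty":0,"tz":0,"roll":0}
    - {"grip":0.5,"tx":0,"ty":0,"tz":0,"roll":0}
  grip_force: 30

```text
time: 3.2
ee_pos: [0.4371, -0.0477, 0.0898]
tcp_rot: [-0.549, 0.551, 0.445, -0.443]
force: [-1.1, -0.3, 6.7]
grip_width: 0.0571
```

```bash
python3 go.py .4365 -.051 .086 77.5; python3 - <<'E'
from h import *
n="scene"
im,d=arm.camera(n); cv2.imwrite(f"pics/{n}3.png",im)
I=im[140:300,220:440]
cv2.imwrite(f"pics/{n}3c.png",cv2.resize(I,None,fx=3.5,fy=3.5,interpolation=cv2.INTER_CUBIC))
E
```

```text
t 3.2 pos [ 0.4371 -0.0477  0.0898] a 77.8 tilt [ 0.    -1.    -0.004] grip 0.0571 F [-1.1 -0.3  6.7] j [-0.24 -0.01  1.91  0.    1.23 -1.6 ]
roll first: 0.005  then tx -0.0034 tz -0.0001 ty 0.0038
```

View pics/scene3c.png

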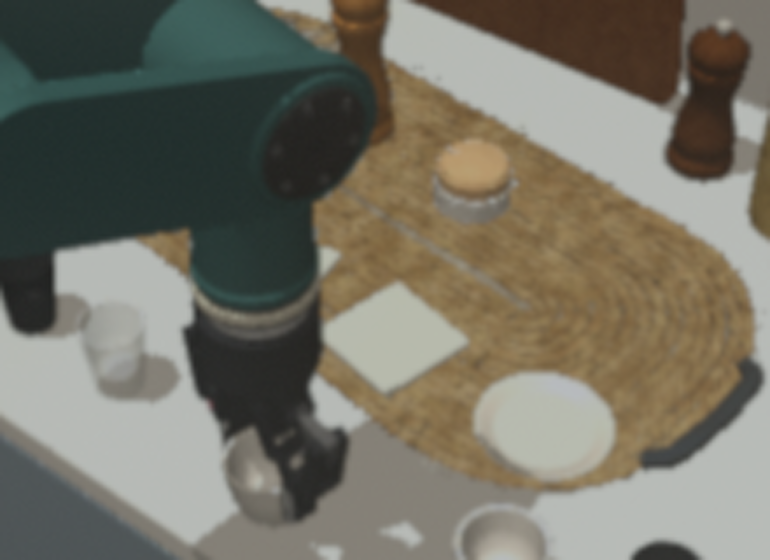

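arm_command:
  steps:
    - {"grip":0.5,"tx":0,"ty":-0.01,"tz":0,"roll":0}
    - {"grip":0.5,"tx":0,"ty":-0.02,"tz":0,"roll":0}
    - {"grip":0.5,"tx":0,"ty":-0.025,"tz":0,"roll":0}
    - {"grip":0.5,"tx":0,"ty":-0.03,"tz":0,"roll":0}
    - {"grip":0.5,"tx":0,"ty":-0.025,"tz":0,"roll":0}
    - {"grip":0.5,"tx":0,"ty":0,"tz":0,"roll":0}
    - {"grip":0.5,"tx":0,"ty":0,"tz":0,"roll":0}

```text
time: 3.95
ee_pos: [0.4358, -0.0474, 0.1979]
tcp_rot: [-0.55, 0.551, 0.444, -0.444]
force: [-0.4, -0.3, -2.1]
grip_width: 0.0572
```

```bash
python3 go.py .6075 .2205 .20 77.5; python3 - <<'E'
from h import *
n="scene"
im,d=arm.camera(n); cv2.imwrite(f"pics/{n}4.png",im); np.save("pics/scene4.npy",d)
I=im[140:300,220:440]
cv2.imwrite(f"pics/{n}4c.png",cv2.resize(I,None,fx=3.5,fy=3.5,interpolation=cv2.INTER_CUBIC))
E
```

```text
t 3.95 pos [ 0.4358 -0.0474  0.1979] a 77.81 tilt [ 0.    -1.    -0.001] grip 0.0572 F [-0.4 -0.3 -2.1] j [-0.24 -0.12  1.79  0.    1.47 -1.6 ]
roll first: 0.005  then tx 0.2988 tz -0.1097 ty -0.0021
```

View pics/scene4c.png

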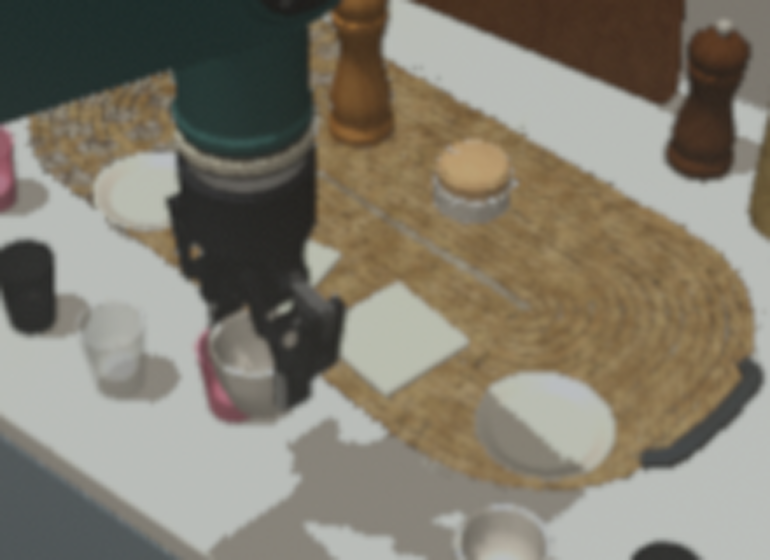

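arm_command:
  steps:
    - {"grip":0.5,"tx":0.012,"ty":0,"tz":-0.0044,"roll":0}
    - {"grip":0.5,"tx":0.025,"ty":0,"tz":-0.0092,"roll":0}
    - {"grip":0.5,"tx":0.025,"ty":0,"tz":-0.0092,"roll":0}
    - {"grip":0.5,"tx":0.025,"ty":0,"tz":-0.0092,"roll":0}
    - {"grip":0.5,"tx":0.025,"ty":0,"tz":-0.0092,"roll":0}
    - {"grip":0.5,"tx":0.025,"ty":0,"tz":-0.0092,"roll":0}
    - {"grip":0.5,"tx":0.025,"ty":0,"tz":-0.0092,"roll":0}
    - {"grip":0.5,"tx":0.025,"ty":0,"tz":-0.0092,"roll":0}
    - {"grip":0.5,"tx":0.025,"ty":0,"tz":-0.0092,"roll":0}
    - {"grip":0.5,"tx":0.025,"ty":0,"tz":-0.0092,"roll":0}
    - {"grip":0.5,"tx":0.025,"ty":0,"tz":-0.0092,"roll":0}
    - {"grip":0.5,"tx":0.025,"ty":0,"tz":-0.0092,"roll":0}
    - {"grip":0.5,"tx":0.012,"ty":0,"tz":-0.0044,"roll":0}
    - {"grip":0.5,"tx":0,"ty":0,"tz":0,"roll":0}
    - {"grip":0.5,"tx":0,"ty":0,"tz":0,"roll":0}
    - {"grip":0.5,"tx":0,"ty":0,"tz":0,"roll":0}
    - {"grip":0.5,"tx":0,"ty":0,"tz":0,"roll":0}

```text
time: 5.7
ee_pos: [0.6061, 0.2206, 0.1977]
tcp_rot: [-0.55, 0.551, 0.444, -0.444]
force: [-0.2, -0.4, -1.2]
grip_width: 0.057
```

```bash
python3 go.py .6075 .2205 .103 77.5; python3 - <<'E'
from h import *
for n in("scene","top"):
    im,d=arm.camera(n); cv2.imwrite(f"pics/{n}5.png",im); np.save(f"pics/{n}5.npy",d)
    I=im[100:260,180:400] if n=="scene" else im[150:290,190:400]
    cv2.imwrite(f"pics/{n}5c.png",cv2.resize(I,None,fx=3.5,fy=3.5,interpolation=cv2.INTER_CUBIC))
E
```

```text
t 5.7 pos [0.6061 0.2206 0.1977] a 77.74 tilt [-0. -1.  0.] grip 0.057 F [-0.2 -0.4 -1.2] j [ 0.26  0.34  1.29 -0.    1.52 -1.1 ]
roll first: 0.004  then tx 0.0002 tz -0.0014 ty 0.0947
```

View pics/scene5c.png

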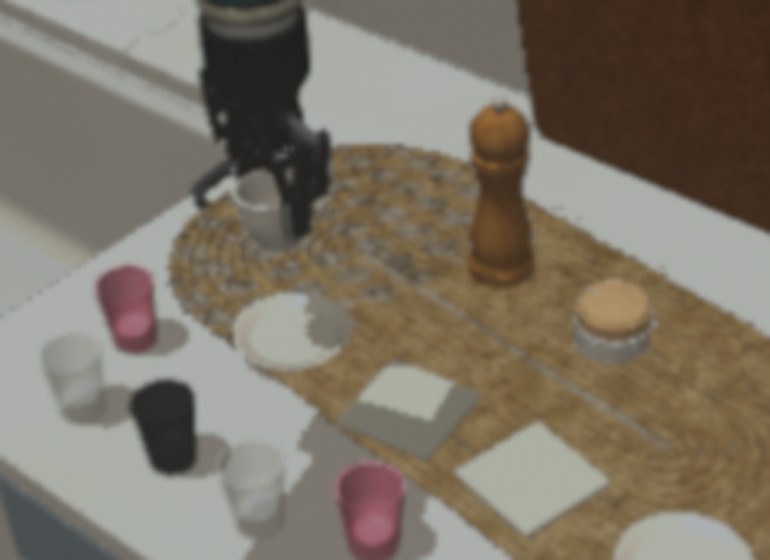

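View pics/top5c.png

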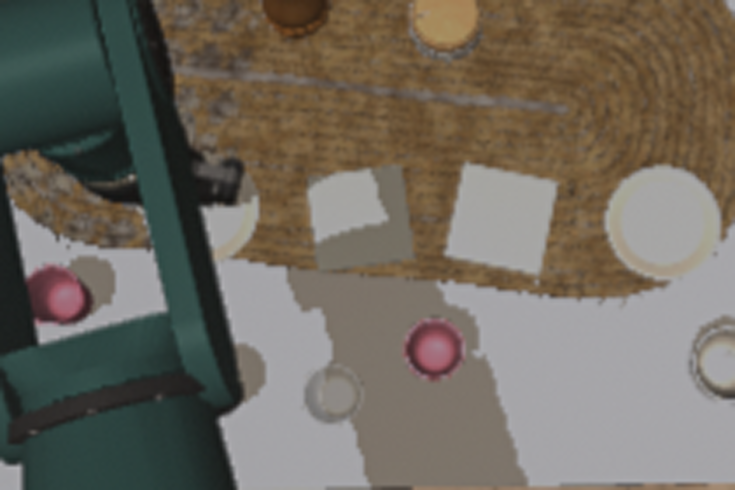

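```bash
python3 - <<'E'
from m import *
X,u,v=cloud("scene",np.load("pics/scene5.npy")); im=cv2.imread("pics/scene5.png")
P=X[(np.hypot(X[:,0]-.607,X[:,1]-.22)<.033)&(X[:,2]>.1)&(X[:,2]<.165)&(im[v,u].min(1)>60)]
print(len(P),np.percentile(P[:,2],[1,5,50,95,99]).round(3))
# cone fit: r(z)=.021+.008*(z-z0)/.049 outer or inner thickness
Q=P[P[:,2]>.15]; print(len(Q),Q.mean(0))
s=least_squares(lambda q:np.hypot(Q[:,0]-q[0],Q[:,1]-q[1])-.028,[.607,.22],loss="soft_l1",f_scale=.002); print(s.x, s.cost)
E
```

```text
297 [0.111 0.116 0.142 0.157 0.159]
81 [0.59382355 0.22597377 0.1545539 ]
[0.60496207 0.22256093] 9.300942767335737e-05
```

arm_command:
  steps:
    - {"grip":0.5,"tx":0.0004,"ty":0.015,"tz":-0.002,"roll":0}
    - {"grip":0.5,"tx":0,"ty":0.025,"tz":0,"roll":0}
    - {"grip":0.5,"tx":0,"ty":0.025,"tz":0,"roll":0}
    - {"grip":0.5,"tx":0,"ty":0.015,"tz":0,"roll":0}
    - {"grip":0.5,"tx":0,"ty":0.008,"tz":0,"roll":0}
    - {"grip":0.5,"tx":0,"ty":0,"tz":0,"roll":0}
    - {"grip":0.5,"tx":0,"ty":0,"tz":0,"roll":0}

```text
time: 6.5
ee_pos: [0.6091, 0.2217, 0.1105]
tcp_rot: [-0.55, 0.551, 0.445, -0.443]
force: [0.1, -0.2, -0.6]
grip_width: 0.0573
```

```bash
python3 go.py .6077 .2205 .103 77.5
```

```text
t 6.5 pos [0.6091 0.2217 0.1105] a 77.8 tilt [ 0.001 -1.    -0.002] grip 0.0573 F [ 0.1 -0.2 -0.6] j [ 0.26  0.41  1.37  0.    1.36 -1.1 ]
roll first: 0.005  then tx -0.0014 tz 0.0011 ty 0.0075
```

Lower slowly.

arm_command:
  steps:
    - {"grip":0.5,"tx":0,"ty":0.003,"tz":0,"roll":0}
    - {"grip":0.5,"tx":0,"ty":0.003,"tz":0,"roll":0}
    - {"grip":0.5,"tx":0,"ty":0,"tz":0,"roll":0}
    - {"grip":0.5,"tx":0,"ty":0,"tz":0,"roll":0}

```text
time: 6.9
ee_pos: [0.6085, 0.2216, 0.1037]
tcp_rot: [-0.55, 0.55, 0.444, -0.444]
force: [-0.6, -0.5, -1.8]
grip_width: 0.0572
```

```bash
python3 go.py .6077 .2205 .103 77.5
```

```text
t 6.9 pos [0.6085 0.2216 0.1037] a 77.81 tilt [ 0. -1. -0.] grip 0.0572 F [-0.6 -0.5 -1.8] j [ 0.26  0.41  1.38  0.    1.35 -1.1 ]
roll first: 0.005  then tx -0.0012 tz 0.0005 ty 0.0007
```

arm_command:
  steps:
    - {"grip":0.5,"tx":-0.0005,"ty":0.001,"tz":0,"roll":0}
    - {"grip":0.5,"tx":0,"ty":0,"tz":0,"roll":0}
    - {"grip":0.5,"tx":0,"ty":0,"tz":0,"roll":0}

```text
time: 7.2
ee_pos: [0.6086, 0.2212, 0.103]
tcp_rot: [-0.55, 0.55, 0.444, -0.444]
force: [-0.4, -0.6, 0.2]
grip_width: 0.057
```

arm_command:
  steps:
    - {"grip":0.5,"tx":0,"ty":0.0015,"tz":0,"roll":0}
    - {"grip":0.5,"tx":0,"ty":0,"tz":0,"roll":0}
    - {"grip":0.5,"tx":0,"ty":0,"tz":0,"roll":0}

```text
time: 7.5
ee_pos: [0.6089, 0.2212, 0.1029]
tcp_rot: [-0.55, 0.551, 0.445, -0.443]
force: [-1.6, -1.1, 5.9]
grip_width: 0.0569
```

arm_command:
  steps:
    - {"grip":0.25,"tx":0,"ty":0,"tz":0,"roll":0}
    - {"grip":0.2,"tx":0,"ty":0,"tz":0,"roll":0}
    - {"grip":0.1,"tx":0,"ty":0,"tz":0,"roll":0}
    - {"grip":0.1,"tx":0,"ty":0,"tz":0,"roll":0}
    - {"grip":0.1,"tx":0,"ty":-0.01,"tz":0,"roll":0}
    - {"grip":0.1,"tx":0,"ty":-0.03,"tz":0,"roll":0}
    - {"grip":0.1,"tx":0,"ty":-0.04,"tz":0,"roll":0}
    - {"grip":0,"tx":0,"ty":-0.02,"tz":0,"roll":0.15}
    - {"grip":0,"tx":0,"ty":0,"tz":0,"roll":0.15}
    - {"grip":0,"tx":0,"ty":0,"tz":0,"roll":0.15}
    - {"grip":0,"tx":0,"ty":0,"tz":0,"roll":0.15}
    - {"grip":0,"tx":0,"ty":0,"tz":0,"roll":0.15}
    - {"grip":0,"tx":0,"ty":0,"tz":0,"roll":0.15}
    - {"grip":0,"tx":0,"ty":0,"tz":0,"roll":0.15}
    - {"grip":0,"tx":0,"ty":0,"tz":0,"roll":0.15}
    - {"grip":0,"tx":0,"ty":0,"tz":0,"roll":0.15}
    - {"grip":0,"tx":0,"ty":0,"tz":0,"roll":0.15}
    - {"grip":0,"tx":0,"ty":0,"tz":0,"roll":0.15}
    - {"grip":0,"tx":0,"ty":0,"tz":0,"roll":0.15}
    - {"grip":0,"tx":0,"ty":0,"tz":0,"roll":0.15}

```text
time: 9.5
ee_pos: [0.6085, 0.2211, 0.2019]
tcp_rot: [0.676, -0.676, 0.208, -0.209]
force: [0.7, -0.2, 0.2]
grip_width: 0.0856
```

```bash
python3 go.py .475 -.2015 .20 -42; python3 - <<'E'
from m import *
n="scene"
im,d=arm.camera(n); cv2.imwrite(f"pics/{n}6.png",im)
cv2.imwrite(f"pics/{n}6c.png",cv2.resize(im[100:260,180:400],None,fx=3.5,fy=3.5,interpolation=cv2.INTER_CUBIC))
X,u,v=cloud(n,d)
c=np.array([.6074,.2225])
print(handle(X-[0,0,.013],c)); print(cyl(X,c,.062,.029,.055))
E
```

```text
t 9.5 pos [0.6085 0.2211 0.2019] a -34.27 tilt [ 0.001 -1.     0.001] grip 0.0856 F [ 0.7 -0.2  0.2] j [0.26 0.34 1.27 0.   1.53 0.86]
roll first: 0.135  then tx 0.1836 tz -0.4033 ty 0.0019
(np.float64(-18.613623872649022), 41)
(array([0.60639201, 0.21922913]), np.float64(0.028157171877062324), 112)
```

View pics/scene6c.png

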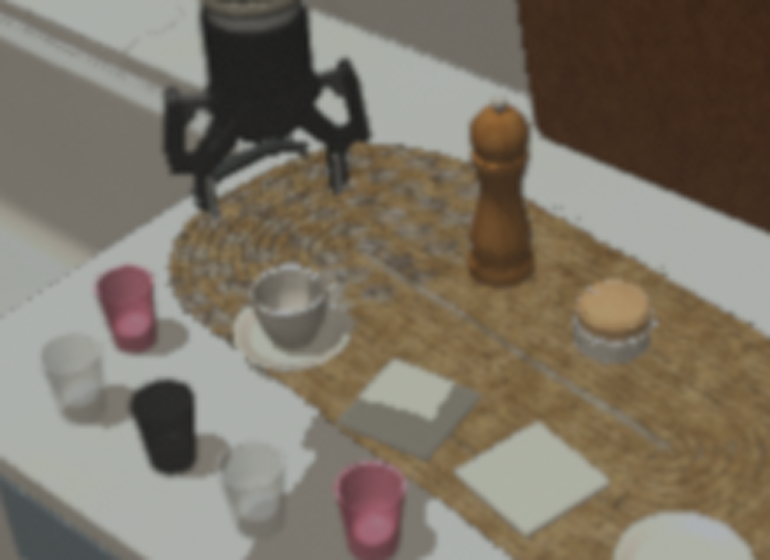

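arm_command:
  steps:
    - {"grip":0,"tx":0,"ty":0,"tz":0,"roll":0.135}
    - {"grip":0,"tx":0.006,"ty":0,"tz":-0.013,"roll":0}
    - {"grip":0,"tx":0.0148,"ty":0,"tz":-0.0325,"roll":0}
    - {"grip":0,"tx":0.0148,"ty":0,"tz":-0.0325,"roll":0}
    - {"grip":0,"tx":0.0148,"ty":0,"tz":-0.0325,"roll":0}
    - {"grip":0,"tx":0.0148,"ty":0,"tz":-0.0325,"roll":0}
    - {"grip":0,"tx":0.0148,"ty":0,"tz":-0.0325,"roll":0}
    - {"grip":0,"tx":0.0148,"ty":0,"tz":-0.0325,"roll":0}
    - {"grip":0,"tx":0.0148,"ty":0,"tz":-0.0325,"roll":0}
    - {"grip":0,"tx":0.0148,"ty":0,"tz":-0.0325,"roll":0}
    - {"grip":0,"tx":0.0148,"ty":0,"tz":-0.0325,"roll":0}
    - {"grip":0,"tx":0.0148,"ty":0,"tz":-0.0325,"roll":0}
    - {"grip":0,"tx":0.0148,"ty":0,"tz":-0.0325,"roll":0}
    - {"grip":0,"tx":0.0148,"ty":0,"tz":-0.0325,"roll":0}
    - {"grip":0,"tx":0,"ty":0,"tz":0,"roll":0}
    - {"grip":0,"tx":0,"ty":0,"tz":0,"roll":0}
    - {"grip":0,"tx":0,"ty":0,"tz":0,"roll":0}

```text
time: 11.25
ee_pos: [0.4775, -0.2016, 0.2012]
tcp_rot: [0.661, -0.661, 0.251, -0.251]
force: [0.3, -0.0, 0.5]
grip_width: 0.0854
```

```bash
python3 go.py .475 -.2015 .086 -42; python3 - <<'E'
from m import *
for n,s in (("top",(.6075,.2185)),("scene",(.6074,.2225))):
    im,d=arm.camera(n); cv2.imwrite(f"pics/{n}7.png",im)
    X,u,v=cloud(n,d)
    c=np.array(s)
    h=handle(X-[0,0,.013],c)
    print(n,s,h,cyl(X,c,.062,.029,.055,np.radians(h[0])))
I=cv2.imread("pics/top7.png")[180:300,200:440]; cv2.imwrite("pics/top7c.png",cv2.resize(I,None,fx=3.3,fy=3.3,interpolation=cv2.INTER_CUBIC))
E
```

```text
t 11.25 pos [ 0.4775 -0.2016  0.2012] a -41.53 tilt [-0. -1.  0.] grip 0.0854 F [ 0.3 -0.   0.5] j [-0.51  0.06  1.6   0.    1.48  0.22]
roll first: 0.008  then tx -0.0019 tz -0.0016 ty 0.1152
top (0.6075, 0.2185) (np.float64(-16.56120273187236), 36) (array([0.60899474, 0.21604428]), np.float64(0.027943067697175084), 79)
scene (0.6074, 0.2225) (np.float64(-24.20893544188618), 5) (array([0.60592641, 0.21931939]), np.float64(0.027751692992089384), 65)
```

View pics/top7c.png

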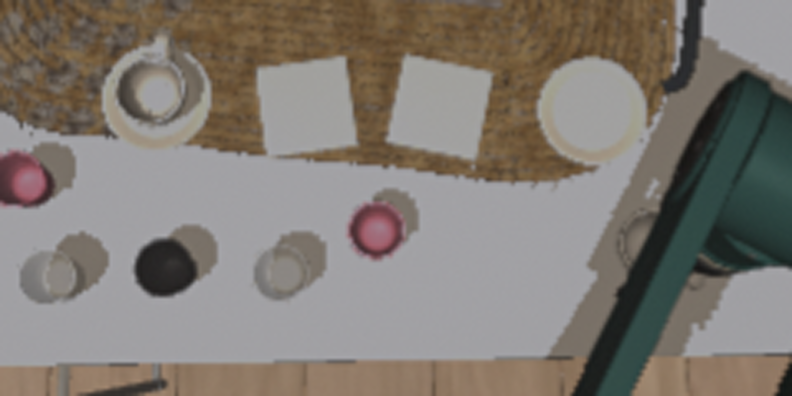

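arm_command:
  steps:
    - {"grip":0,"tx":-0.002,"ty":0.02,"tz":0,"roll":0.008}
    - {"grip":0,"tx":0,"ty":0.03,"tz":0,"roll":0}
    - {"grip":0,"tx":0,"ty":0,"tz":0,"roll":0}
    - {"grip":0,"tx":0,"ty":0,"tz":0,"roll":0}

```text
time: 11.75
ee_pos: [0.4762, -0.1999, 0.1508]
tcp_rot: [0.66, -0.66, 0.254, -0.253]
force: [-0.1, -0.2, 1.2]
grip_width: 0.0856
```

```bash
python3 go.py .475 -.200 .086 -42
```

```text
t 11.75 pos [ 0.4762 -0.1999  0.1508] a -42.01 tilt [-0.002 -1.    -0.   ] grip 0.0856 F [-0.1 -0.2  1.2] j [-0.51  0.1   1.67  0.    1.38  0.23]
roll first: -0.0  then tx -0.0008 tz -0.0009 ty 0.0648
```

arm_command:
  steps:
    - {"grip":0,"tx":-0.0008,"ty":0.025,"tz":-0.0008,"roll":0}
    - {"grip":0,"tx":0,"ty":0.025,"tz":0,"roll":0}
    - {"grip":0,"tx":0,"ty":0.0148,"tz":0,"roll":0}
    - {"grip":0,"tx":0,"ty":0,"tz":0,"roll":0}
    - {"grip":0,"tx":0,"ty":0,"tz":0,"roll":0}
    - {"grip":0,"tx":0,"ty":0,"tz":0,"roll":0}

```text
time: 12.35
ee_pos: [0.4764, -0.2014, 0.0884]
tcp_rot: [-0.66, 0.66, -0.253, 0.255]
force: [0.5, 0.5, 0.1]
grip_width: 0.0852
```

arm_command:
  steps:
    - {"grip":0.5,"tx":0,"ty":0,"tz":0,"roll":0}
    - {"grip":0.5,"tx":0,"ty":0,"tz":0,"roll":0}
    - {"grip":0.5,"tx":0,"ty":0,"tz":0,"roll":0}
    - {"grip":0.5,"tx":0,"ty":0,"tz":0,"roll":0}
    - {"grip":0.5,"tx":0,"ty":0,"tz":0,"roll":0}
    - {"grip":0.5,"tx":0,"ty":0,"tz":0,"roll":0}
  grip_force: 30

```text
time: 12.95
ee_pos: [0.4758, -0.2012, 0.0876]
tcp_rot: [-0.66, 0.66, -0.253, 0.255]
force: [-1.2, 1.0, 6.2]
grip_width: 0.0571
```

```bash
python3 go.py .475 -.200 .086 -42; python3 - <<'E'
from m import *
for n in ("top","scene"):
    im,d=arm.camera(n); cv2.imwrite(f"pics/{n}8.png",im)
    X,u,v=cloud(n,d); c=np.array([.475,-.2015]); h=handle(X,c)
    print(n,h,cyl(X,c,.049,.029,.042,np.radians(h[0])))
I=cv2.imread("pics/scene8.png")[180:340,220:440]; cv2.imwrite("pics/s8c.png",cv2.resize(I,None,fx=3.5,fy=3.5,interpolation=cv2.INTER_CUBIC))
E
```

```text
t 12.95 pos [ 0.4758 -0.2012  0.0876] a -42.11 tilt [ 0.002 -1.     0.001] grip 0.0571 F [-1.2  1.   6.2] j [-0.51  0.16  1.74  0.    1.24  0.23]
roll first: -0.002  then tx -0.0014 tz 0.0004 ty 0.0016
top (np.float64(-132.83478271501428), 9) (array([ 0.48295012, -0.18879886]), np.float64(0.012558862243618294), 6)
scene (np.float64(-148.94280703713883), 129) (array([ 0.47345044, -0.19883834]), np.float64(0.02865455355334162), 118)
```

View pics/s8c.png

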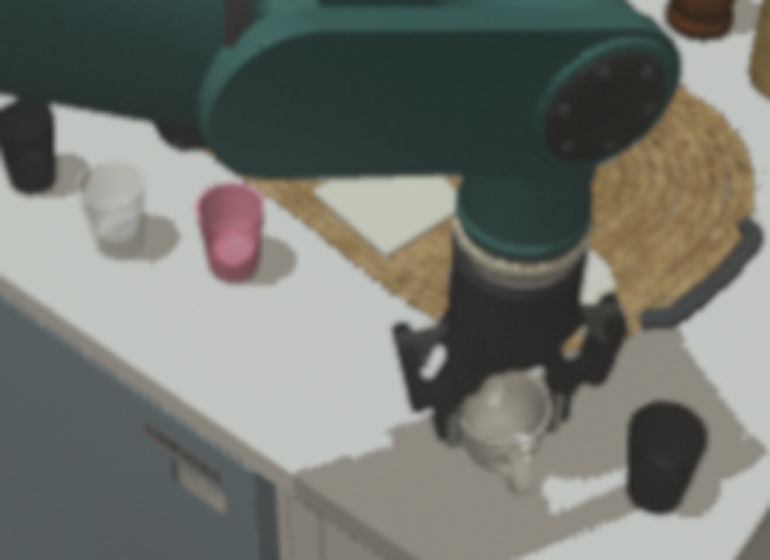

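arm_command:
  steps:
    - {"grip":0.5,"tx":0,"ty":-0.01,"tz":0,"roll":0}
    - {"grip":0.5,"tx":0,"ty":-0.02,"tz":0,"roll":0}
    - {"grip":0.5,"tx":0,"ty":-0.025,"tz":0,"roll":0}
    - {"grip":0.5,"tx":0,"ty":-0.02,"tz":0,"roll":0}
    - {"grip":0.5,"tx":0.0099,"ty":-0.01,"tz":0.0182,"roll":0}
    - {"grip":0.5,"tx":0.0099,"ty":0,"tz":0.0182,"roll":0}
    - {"grip":0.5,"tx":0.0099,"ty":0,"tz":0.0182,"roll":0}
    - {"grip":0.5,"tx":0.0099,"ty":0,"tz":0.0182,"roll":0}
    - {"grip":0.5,"tx":0.0099,"ty":0,"tz":0.0182,"roll":0}
    - {"grip":0.5,"tx":0.0099,"ty":0,"tz":0.0182,"roll":0}
    - {"grip":0.5,"tx":0,"ty":0,"tz":0,"roll":0}
    - {"grip":0.5,"tx":0,"ty":0.02,"tz":0,"roll":0}
    - {"grip":0.5,"tx":0,"ty":0.02,"tz":0,"roll":0}
    - {"grip":0.5,"tx":0,"ty":0.015,"tz":0,"roll":0}
    - {"grip":0.5,"tx":0,"ty":0,"tz":0,"roll":0}
    - {"grip":0.5,"tx":0,"ty":0,"tz":0,"roll":0}
    - {"grip":0.5,"tx":0,"ty":0,"tz":0,"roll":0}

```text
time: 14.75
ee_pos: [0.5929, -0.16, 0.1176]
tcp_rot: [0.66, -0.66, 0.253, -0.255]
force: [-1.2, -0.5, -0.9]
grip_width: 0.0565
```

```bash
python3 go.py .593 -.1598 .1006 -42; python3 - <<'E'
from m import *
n="scene"
im,d=arm.camera(n); cv2.imwrite(f"pics/{n}9.png",im); X,u,v=cloud(n,d)
for z in(.115,.12,.125,.13): print(((np.hypot(X[:,0]-.59,X[:,1]+.16)<.03)&(np.abs(X[:,2]-z)<.0025)&(im[v,u].min(1)>70)).sum())
I=im[140:300,260:480]; cv2.imwrite("pics/s9c.png",cv2.resize(I,None,fx=3.5,fy=3.5,interpolation=cv2.INTER_CUBIC))
print(proj(n,[[.592,-.157,.019]]))
E
```

```text
t 14.75 pos [ 0.5929 -0.16    0.1176] a -42.12 tilt [ 0.002 -1.     0.001] grip 0.0565 F [-1.2 -0.5 -0.9] j [-0.36  0.33  1.46  0.    1.35  0.38]
roll first: -0.002  then tx -0.0001 tz 0.0002 ty 0.0170
6
6
2
0
[[375.107397   260.80357952]]
```

View pics/s9c.png

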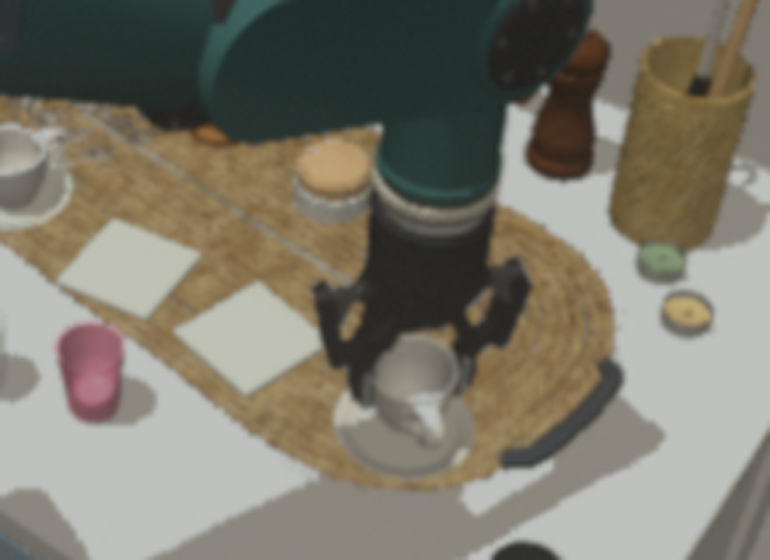

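arm_command:
  steps:
    - {"grip":0.5,"tx":0,"ty":0.007,"tz":0,"roll":0}
    - {"grip":0.5,"tx":0,"ty":0.004,"tz":0,"roll":0}
    - {"grip":0.5,"tx":0,"ty":0.003,"tz":0,"roll":0}
    - {"grip":0.5,"tx":0,"ty":0,"tz":0,"roll":0}
    - {"grip":0.5,"tx":0,"ty":0,"tz":0,"roll":0}

```text
time: 15.3
ee_pos: [0.5923, -0.1596, 0.102]
tcp_rot: [0.66, -0.66, 0.254, -0.254]
force: [1.3, 1.0, -1.6]
grip_width: 0.0568
```

arm_command:
  steps:
    - {"grip":0.5,"tx":0,"ty":0.0015,"tz":0,"roll":0}
    - {"grip":0.5,"tx":0,"ty":0,"tz":0,"roll":0}
    - {"grip":0.5,"tx":0,"ty":0,"tz":0,"roll":0}

```text
time: 15.6
ee_pos: [0.5924, -0.1596, 0.1008]
tcp_rot: [0.66, -0.66, 0.254, -0.254]
force: [-0.2, 0.5, -1.3]
grip_width: 0.0567
```

arm_command:
  steps:
    - {"grip":0.5,"tx":0,"ty":0.0015,"tz":0,"roll":0}
    - {"grip":0.5,"tx":0,"ty":0,"tz":0,"roll":0}
    - {"grip":0.5,"tx":0,"ty":0,"tz":0,"roll":0}

```text
time: 15.9
ee_pos: [0.5926, -0.1596, 0.1005]
tcp_rot: [0.66, -0.66, 0.254, -0.254]
force: [-1.6, 1.0, 4.6]
grip_width: 0.0571
```

arm_command:
  steps:
    - {"grip":0.5,"tx":0,"ty":0.001,"tz":0,"roll":0}
    - {"grip":0.5,"tx":0,"ty":0,"tz":0,"roll":0}

```text
time: 16.1
ee_pos: [0.5926, -0.1596, 0.1005]
tcp_rot: [0.66, -0.66, 0.254, -0.254]
force: [-3.0, 1.5, 9.1]
grip_width: 0.0571
```

arm_command:
  steps:
    - {"grip":0.25,"tx":0,"ty":0,"tz":0,"roll":0}
    - {"grip":0.2,"tx":0,"ty":0,"tz":0,"roll":0}
    - {"grip":0.1,"tx":0,"ty":0,"tz":0,"roll":0}
    - {"grip":0.1,"tx":0,"ty":0,"tz":0,"roll":0}
    - {"grip":0.1,"tx":0,"ty":-0.01,"tz":0,"roll":0}
    - {"grip":0.1,"tx":0,"ty":-0.03,"tz":0,"roll":0}
    - {"grip":0.1,"tx":0,"ty":-0.04,"tz":0,"roll":0}
    - {"grip":0,"tx":0,"ty":-0.02,"tz":0,"roll":-0.144}
    - {"grip":0,"tx":0,"ty":0,"tz":0,"roll":-0.144}
    - {"grip":0,"tx":0,"ty":0,"tz":0,"roll":-0.144}
    - {"grip":0,"tx":0,"ty":0,"tz":0,"roll":-0.144}
    - {"grip":0,"tx":0,"ty":0,"tz":0,"roll":-0.144}
    - {"grip":0,"tx":0,"ty":0,"tz":0,"roll":-0.144}
    - {"grip":0,"tx":0,"ty":0,"tz":0,"roll":-0.144}
    - {"grip":0,"tx":0,"ty":0,"tz":0,"roll":-0.144}
    - {"grip":0,"tx":0,"ty":0,"tz":0,"roll":-0.144}
    - {"grip":0,"tx":0,"ty":0,"tz":0,"roll":-0.144}
    - {"grip":0,"tx":0,"ty":0,"tz":0,"roll":-0.144}
    - {"grip":0,"tx":0,"ty":0,"tz":0,"roll":-0.144}
    - {"grip":0,"tx":0,"ty":0,"tz":0,"roll":-0.144}

```text
time: 18.1
ee_pos: [0.5925, -0.1597, 0.199]
tcp_rot: [-0.595, 0.595, 0.383, -0.382]
force: [-0.1, -0.6, 0.1]
grip_width: 0.0855
```

```bash
python3 go.py .6089 .2212 .20 73.5; cat > chk.py <<'E'
from m import *
import sys
t=sys.argv[1]
for n in ("top","scene"):
    im,d=arm.camera(n); cv2.imwrite(f"pics/{n}{t}.png",im); np.save(f"pics/{n}{t}.npy",d); X,u,v=cloud(n,d)
    S={"top":dict(L=(.6075,.2185),R=(.5915,-.1625)),"scene":dict(L=(.6074,.2225),R=(.592,-.1567))}[n]
    for k,s in S.items():
        c=np.array(s); h=handle(X-[0,0,.013],c); r=cyl(X,c,.062,.029,.055,np.radians(h[0])); print(n,k,"handle %.0f n%d"%h,"cup",r[0].round(4),r[2],"off mm",((r[0]-c)*1000).round(1))
E
python3 chk.py 10; python3 -c "
import cv2
I=cv2.imread('pics/top10.png')[180:300,200:440]; cv2.imwrite('pics/t10c.png',cv2.resize(I,None,fx=3.3,fy=3.3,interpolation=cv2.INTER_CUBIC))"
```

```text
t 18.1 pos [ 0.5925 -0.1597  0.199 ] a 65.49 tilt [ 0.    -1.    -0.001] grip 0.0855 F [-0.1 -0.6  0.1] j [-0.36  0.27  1.37  0.    1.5  -1.5 ]
roll first: -0.14  then tx 0.3699 tz 0.0924 ty -0.0010
top L handle -16 n37 cup [0.609 0.216] 86 off mm [ 1.5 -2.5]
top R handle -132 n30 cup [ 0.5895 -0.1633] 15 off mm [-2.  -0.8]
scene L handle -19 n41 cup [0.6062 0.2192] 94 off mm [-1.2 -3.3]
scene R handle -132 n57 cup [ 0.5902 -0.1596] 110 off mm [-1.8 -2.9]
```

View pics/t10c.png

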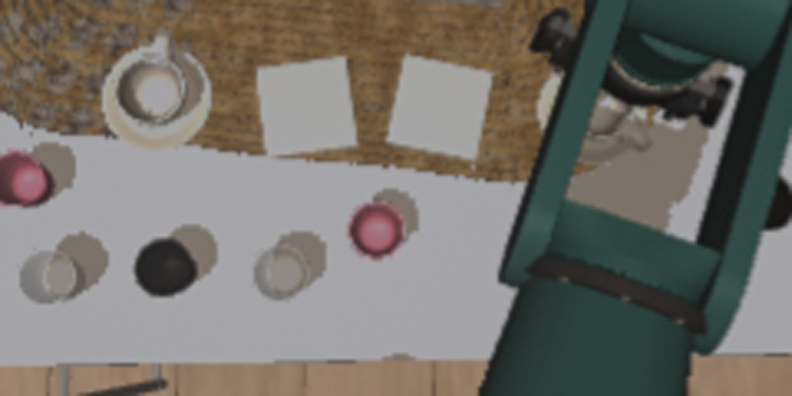

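View pics/scene10.png

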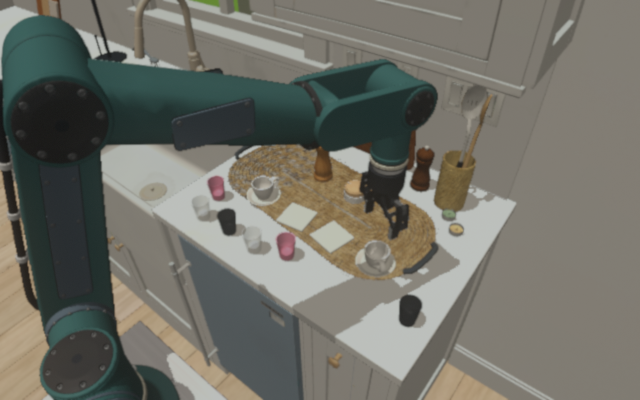

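arm_command:
  steps:
    - {"grip":0,"tx":0,"ty":0,"tz":0,"roll":0.143}
    - {"grip":0,"tx":0,"ty":0,"tz":0,"roll":0.143}
    - {"grip":0,"tx":0,"ty":0,"tz":0,"roll":0.143}
    - {"grip":0,"tx":0,"ty":0,"tz":0,"roll":0.143}
    - {"grip":0,"tx":0,"ty":0,"tz":0,"roll":0.143}
    - {"grip":0,"tx":0,"ty":0,"tz":0,"roll":0.143}
    - {"grip":0,"tx":0,"ty":0,"tz":0,"roll":0.143}
    - {"grip":0,"tx":0,"ty":0,"tz":0,"roll":0}
    - {"grip":0,"tx":0,"ty":0,"tz":0,"roll":0}

```text
time: 19.1
ee_pos: [0.5924, -0.1597, 0.1985]
tcp_rot: [-0.705, 0.705, 0.049, -0.048]
force: [0.7, -0.0, 0.3]
grip_width: 0.0856
```

```bash
python3 go.py .4545 .108 .20 0
```

```text
t 19.1 pos [ 0.5924 -0.1597  0.1985] a 7.86 tilt [ 0. -1. -0.] grip 0.0856 F [ 0.7 -0.   0.3] j [-0.36  0.27  1.37  0.    1.5  -0.49]
roll first: 0.137  then tx -0.1379 tz 0.2677 ty -0.0015
```

arm_command:
  steps:
    - {"grip":0,"tx":0,"ty":0,"tz":0,"roll":0.137}
    - {"grip":0,"tx":-0.0069,"ty":0,"tz":0.0134,"roll":0}
    - {"grip":0,"tx":-0.0138,"ty":0,"tz":0.0268,"roll":0}
    - {"grip":0,"tx":-0.0138,"ty":0,"tz":0.0268,"roll":0}
    - {"grip":0,"tx":-0.0138,"ty":0,"tz":0.0268,"roll":0}
    - {"grip":0,"tx":-0.0138,"ty":0,"tz":0.0268,"roll":0}
    - {"grip":0,"tx":-0.0138,"ty":0,"tz":0.0268,"roll":0}
    - {"grip":0,"tx":-0.0138,"ty":0,"tz":0.0268,"roll":0}
    - {"grip":0,"tx":-0.0138,"ty":0,"tz":0.0268,"roll":0}
    - {"grip":0,"tx":-0.0138,"ty":0,"tz":0.0268,"roll":0}
    - {"grip":0,"tx":-0.0138,"ty":0,"tz":0.0268,"roll":0}
    - {"grip":0,"tx":-0.0069,"ty":0,"tz":0.0134,"roll":0}
    - {"grip":0,"tx":0,"ty":0.02,"tz":0,"roll":0}
    - {"grip":0,"tx":0,"ty":0.02,"tz":0,"roll":0}
    - {"grip":0,"tx":0,"ty":0,"tz":0,"roll":0}
    - {"grip":0,"tx":0,"ty":0,"tz":0,"roll":0}
    - {"grip":0,"tx":0,"ty":0,"tz":0,"roll":0}

```text
time: 20.8
ee_pos: [0.4551, 0.1087, 0.1595]
tcp_rot: [0.707, -0.707, -0.001, -0.001]
force: [0.9, -0.6, 0.6]
grip_width: 0.0855
```

```bash
python3 go.py .4545 .108 .09 0; python3 chk.py 11;  python3 -c "
import cv2
I=cv2.imread('pics/scene11.png')[150:310,180:420]; cv2.imwrite('pics/s11c.png',cv2.resize(I,None,fx=3.3,fy=3.3,interpolation=cv2.INTER_CUBIC))
I=cv2.imread('pics/top11.png')[180:300,200:440]; cv2.imwrite('pics/t11c.png',cv2.resize(I,None,fx=3.3,fy=3.3,interpolation=cv2.INTER_CUBIC))"
```

```text
t 20.8 pos [0.4551 0.1087 0.1595] a 0.01 tilt [ 0.002 -1.     0.   ] grip 0.0855 F [ 0.9 -0.6  0.6] j [ 0.11 -0.02  1.77  0.    1.39  0.11]
roll first: 0.0  then tx -0.0006 tz -0.0007 ty 0.0695
top L handle -17 n35 cup [0.6091 0.216 ] 83 off mm [ 1.6 -2.5]
top R handle -132 n30 cup [ 0.5925 -0.1619] 76 off mm [1.  0.6]
scene L handle -19 n43 cup [0.6073 0.216 ] 7 off mm [-0.1 -6.5]
scene R handle -132 n53 cup [ 0.5907 -0.1591] 100 off mm [-1.3 -2.4]
```

View pics/s11c.png

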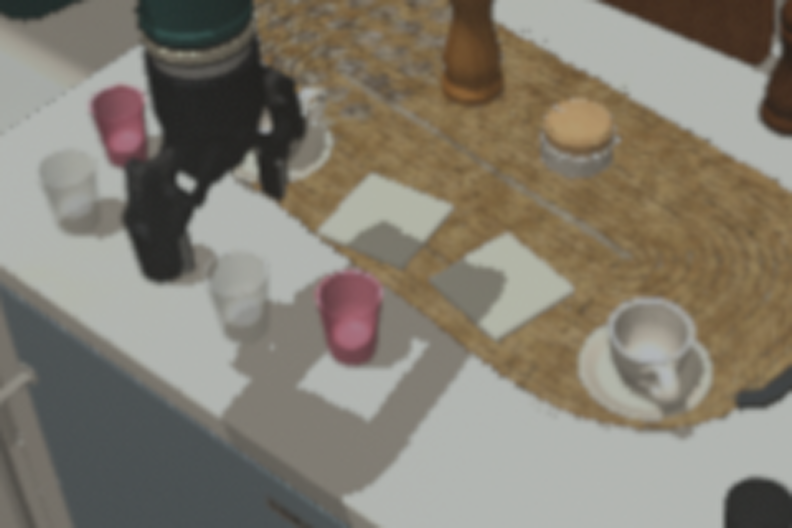

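View pics/t11c.png

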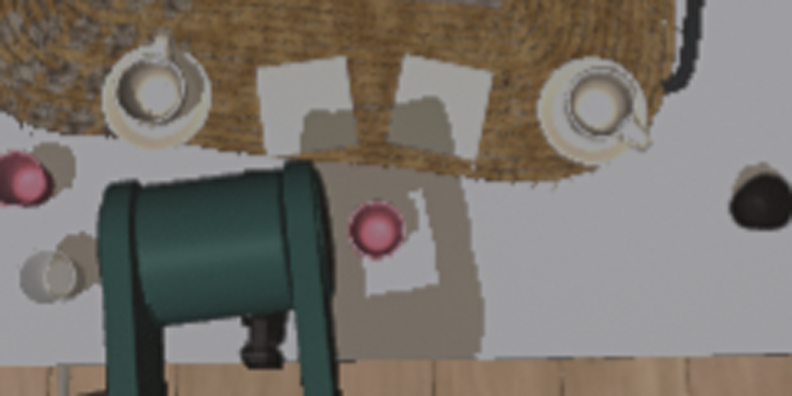

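arm_command:
  steps:
    - {"grip":0,"tx":0,"ty":0.025,"tz":0,"roll":0}
    - {"grip":0,"tx":0,"ty":0.025,"tz":0,"roll":0}
    - {"grip":0,"tx":0,"ty":0.019,"tz":0,"roll":0}
    - {"grip":0,"tx":0,"ty":0,"tz":0,"roll":0}
    - {"grip":0,"tx":0,"ty":0,"tz":0,"roll":0}
    - {"grip":0.6,"tx":0,"ty":0,"tz":0,"roll":0}
    - {"grip":0.6,"tx":0,"ty":0,"tz":0,"roll":0}
    - {"grip":0.6,"tx":0,"ty":0,"tz":0,"roll":0}
    - {"grip":0.6,"tx":0,"ty":0,"tz":0,"roll":0}
    - {"grip":0.6,"tx":0,"ty":0,"tz":0,"roll":0}
    - {"grip":0.6,"tx":0,"ty":0,"tz":0,"roll":0}
    - {"grip":0.6,"tx":0,"ty":0,"tz":0,"roll":0}
    - {"grip":0.6,"tx":0,"ty":0,"tz":0,"roll":0}
  grip_force: 25

```text
time: 22.2
ee_pos: [0.4554, 0.1087, 0.0906]
tcp_rot: [0.707, -0.707, -0.0, -0.001]
force: [-0.9, -0.4, 5.3]
grip_width: 0.0451
```

```bash
python3 go.py .598 -.0265 .2 0; python3 - <<'E'
from m import *
n="scene"
im,d=arm.camera(n); X,u,v=cloud(n,d); I=im[150:310,180:420]; cv2.imwrite('pics/s12c.png',cv2.resize(I,None,fx=3.3,fy=3.3,interpolation=cv2.INTER_CUBIC))
print(cyl(X,np.array([.4529,.1089]),.061,.024,.052))
E
```

```text
t 22.2 pos [0.4554 0.1087 0.0906] a -0.05 tilt [ 0.002 -1.     0.001] grip 0.0451 F [-0.9 -0.4  5.3] j [0.11 0.05 1.85 0.   1.24 0.11]
roll first: -0.001  then tx 0.1426 tz -0.1352 ty -0.1094
(array([0.45370227, 0.10967478]), np.float64(0.02340702127279365), 108)
```

View pics/s12c.png

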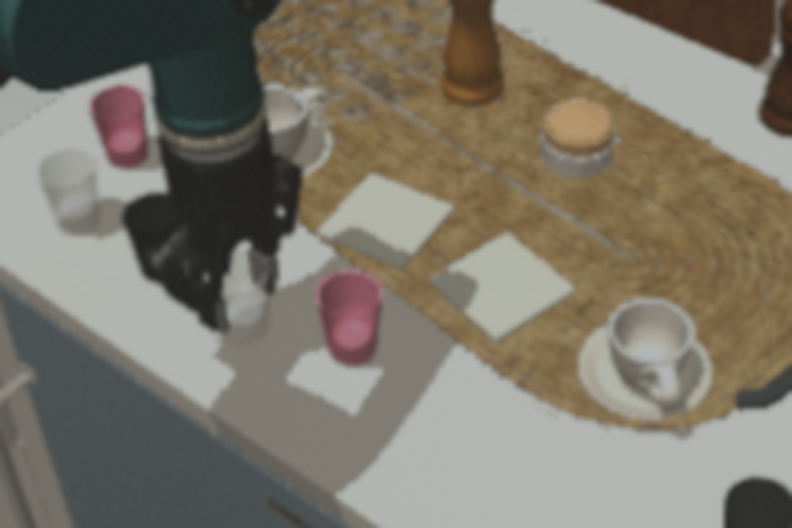

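arm_command:
  steps:
    - {"grip":0.6,"tx":0,"ty":-0.01,"tz":0,"roll":0}
    - {"grip":0.6,"tx":0,"ty":-0.02,"tz":0,"roll":0}
    - {"grip":0.6,"tx":0,"ty":-0.025,"tz":0,"roll":0}
    - {"grip":0.6,"tx":0,"ty":-0.025,"tz":0,"roll":0}
    - {"grip":0.6,"tx":0,"ty":-0.01,"tz":0,"roll":0}
    - {"grip":0.6,"tx":0.0143,"ty":0,"tz":-0.0134,"roll":0}
    - {"grip":0.6,"tx":0.0205,"ty":0,"tz":-0.0191,"roll":0}
    - {"grip":0.6,"tx":0.0205,"ty":0,"tz":-0.0191,"roll":0}
    - {"grip":0.6,"tx":0.0205,"ty":0,"tz":-0.0191,"roll":0}
    - {"grip":0.6,"tx":0.0205,"ty":0,"tz":-0.0191,"roll":0}
    - {"grip":0.6,"tx":0.0205,"ty":0,"tz":-0.0191,"roll":0}
    - {"grip":0.6,"tx":0.0143,"ty":0,"tz":-0.0134,"roll":0}
    - {"grip":0.6,"tx":0.012,"ty":0,"tz":-0.0117,"roll":0}
    - {"grip":0.6,"tx":0,"ty":0.02,"tz":0,"roll":0}
    - {"grip":0.6,"tx":0,"ty":0.025,"tz":0,"roll":0}
    - {"grip":0.6,"tx":0,"ty":0.015,"tz":0,"roll":0}
    - {"grip":0.6,"tx":0,"ty":0,"tz":0,"roll":0}
    - {"grip":0.6,"tx":0,"ty":0,"tz":0,"roll":0}
    - {"grip":0.6,"tx":0,"ty":0,"tz":0,"roll":0}

```text
time: 24.15
ee_pos: [0.5984, -0.0256, 0.1207]
tcp_rot: [-0.707, 0.707, 0.001, 0.001]
force: [0.4, 0.7, -0.6]
grip_width: 0.0451
```

```bash
python3 go.py .5985 -.0255 .1076 0; python3 - <<'E'
from m import *
n="scene"
im,d=arm.camera(n); I=im[130:290,220:440]; cv2.imwrite('pics/s13c.png',cv2.resize(I,None,fx=3.5,fy=3.5,interpolation=cv2.INTER_CUBIC))
E
```

```text
t 24.15 pos [ 0.5984 -0.0256  0.1207] a -0.05 tilt [ 0.003 -1.    -0.   ] grip 0.0451 F [ 0.4  0.7 -0.6] j [-0.14  0.3   1.5   0.    1.34 -0.14]
roll first: -0.001  then tx 0.0001 tz 0.0001 ty 0.0131
```

View pics/s13c.png

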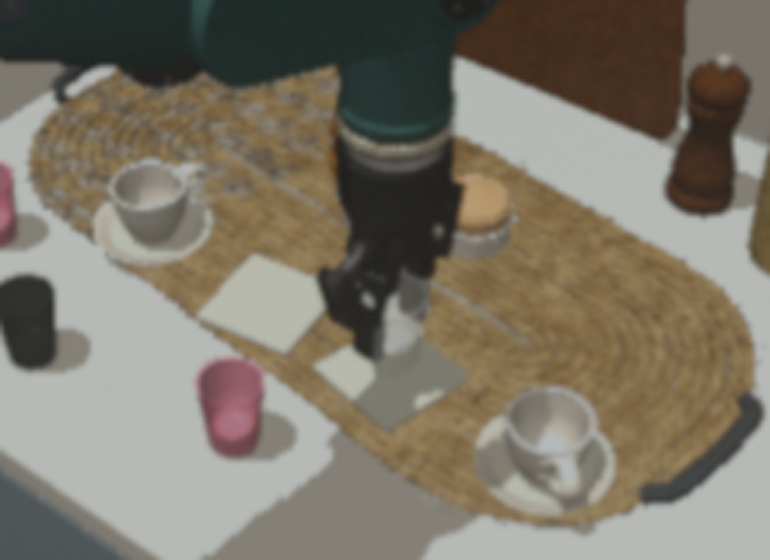

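arm_command:
  steps:
    - {"grip":0.6,"tx":0,"ty":0.006,"tz":0,"roll":0}
    - {"grip":0.6,"tx":0,"ty":0.004,"tz":0,"roll":0}
    - {"grip":0.6,"tx":0,"ty":0.002,"tz":0,"roll":0}
    - {"grip":0.6,"tx":0,"ty":0,"tz":0,"roll":0}
    - {"grip":0.6,"tx":0,"ty":0,"tz":0,"roll":0}

```text
time: 24.7
ee_pos: [0.5975, -0.0256, 0.1077]
tcp_rot: [0.707, -0.707, 0.0, -0.0]
force: [-1.7, -0.5, 2.7]
grip_width: 0.045
```

arm_command:
  steps:
    - {"grip":0.6,"tx":0,"ty":0.0015,"tz":0,"roll":0}
    - {"grip":0.6,"tx":0,"ty":0,"tz":0,"roll":0}
    - {"grip":0.6,"tx":0,"ty":0,"tz":0,"roll":0}

```text
time: 25.0
ee_pos: [0.5976, -0.0257, 0.1076]
tcp_rot: [-0.707, 0.707, -0.0, 0.0]
force: [-5.1, 0.2, 9.6]
grip_width: 0.0451
```

arm_command:
  steps:
    - {"grip":0.4,"tx":0,"ty":0,"tz":0,"roll":0}
    - {"grip":0.35,"tx":0,"ty":0,"tz":0,"roll":0}
    - {"grip":0.2,"tx":0,"ty":0,"tz":0,"roll":0}
    - {"grip":0.2,"tx":0,"ty":0,"tz":0,"roll":0}
    - {"grip":0.2,"tx":0,"ty":-0.01,"tz":0,"roll":0}
    - {"grip":0.2,"tx":0,"ty":-0.03,"tz":0,"roll":0}
    - {"grip":0.1,"tx":0,"ty":-0.04,"tz":0,"roll":0}
    - {"grip":0,"tx":0,"ty":-0.02,"tz":0,"roll":0.14}
    - {"grip":0,"tx":0,"ty":0,"tz":0,"roll":0.14}
    - {"grip":0,"tx":0,"ty":0,"tz":0,"roll":0.14}
    - {"grip":0,"tx":0,"ty":0,"tz":0,"roll":0.14}
    - {"grip":0,"tx":0,"ty":0,"tz":0,"roll":0.138}
    - {"grip":0,"tx":0,"ty":0,"tz":0,"roll":0}
    - {"grip":0,"tx":0,"ty":0,"tz":0,"roll":0}

```text
time: 26.4
ee_pos: [0.5977, -0.0256, 0.2062]
tcp_rot: [0.665, -0.665, 0.241, -0.241]
force: [0.3, 0.8, -0.5]
grip_width: 0.0851
```

```bash
python3 go.py .4545 .298 .2 -40
```

```text
t 26.4 pos [ 0.5977 -0.0256  0.2062] a -39.89 tilt [ 0.001 -1.     0.   ] grip 0.0851 F [ 0.3  0.8 -0.5] j [-0.14  0.23  1.4   0.    1.51  0.56]
roll first: 0.002  then tx -0.3177 tz 0.1559 ty 0.0062
```

arm_command:
  steps:
    - {"grip":0,"tx":-0.0159,"ty":0,"tz":0.0078,"roll":0.002}
    - {"grip":0,"tx":-0.0318,"ty":0,"tz":0.0156,"roll":0}
    - {"grip":0,"tx":-0.0318,"ty":0,"tz":0.0156,"roll":0}
    - {"grip":0,"tx":-0.0318,"ty":0,"tz":0.0156,"roll":0}
    - {"grip":0,"tx":-0.0318,"ty":0,"tz":0.0156,"roll":0}
    - {"grip":0,"tx":-0.0318,"ty":0,"tz":0.0156,"roll":0}
    - {"grip":0,"tx":-0.0318,"ty":0,"tz":0.0156,"roll":0}
    - {"grip":0,"tx":-0.0318,"ty":0,"tz":0.0156,"roll":0}
    - {"grip":0,"tx":-0.0318,"ty":0,"tz":0.0156,"roll":0}
    - {"grip":0,"tx":-0.0318,"ty":0,"tz":0.0156,"roll":0}
    - {"grip":0,"tx":-0.0159,"ty":0,"tz":0.0078,"roll":0}
    - {"grip":0,"tx":0,"ty":0.025,"tz":0,"roll":0}
    - {"grip":0,"tx":0,"ty":0.02,"tz":0,"roll":0}
    - {"grip":0,"tx":0,"ty":0,"tz":0,"roll":0}
    - {"grip":0,"tx":0,"ty":0,"tz":0,"roll":0}
    - {"grip":0,"tx":0,"ty":0,"tz":0,"roll":0}

```text
time: 28.0
ee_pos: [0.4555, 0.2991, 0.1623]
tcp_rot: [0.665, -0.663, 0.242, -0.243]
force: [0.1, -1.0, -0.3]
grip_width: 0.0852
```

```bash
python3 go.py .4545 .298 .09 -40; python3 chk.py 14; python3 - <<'E'
from m import *
for n,g in(("top",(.5986,-.028)),("scene",(.5965,-.0255))):
    X,u,v=cloud(n,np.load(f"pics/{n}14.npy")); r=cyl(X,np.array(g),.078,.024,.069); print(n,"glass off",((r[0]-g)*1000).round(1),r[1:])
I=cv2.imread('pics/scene14.png')[150:310,180:420]; cv2.imwrite('pics/s14c.png',cv2.resize(I,None,fx=3.3,fy=3.3,interpolation=cv2.INTER_CUBIC))
I=cv2.imread('pics/top14.png')[180:300,200:440]; cv2.imwrite('pics/t14c.png',cv2.resize(I,None,fx=3.3,fy=3.3,interpolation=cv2.INTER_CUBIC))
E
```

```text
t 28.0 pos [0.4555 0.2991 0.1623] a -40.14 tilt [ 0.001 -1.     0.002] grip 0.0852 F [ 0.1 -1.  -0.3] j [0.48 0.15 1.59 0.   1.4  1.18]
roll first: -0.002  then tx -0.0001 tz -0.0015 ty 0.0723
top L handle -17 n37 cup [0.6089 0.2158] 84 off mm [ 1.4 -2.7]
top R handle -132 n31 cup [ 0.5923 -0.1618] 79 off mm [0.8 0.7]
scene L handle -18 n42 cup [0.6065 0.2192] 99 off mm [-0.9 -3.3]
scene R handle -132 n58 cup [ 0.5905 -0.1591] 105 off mm [-1.5 -2.4]
top glass off [-1.3 -0.3] (np.float64(0.022251178822356145), 74)
scene glass off [-0.9  0.3] (np.float64(0.02248574544776084), 129)
```

View pics/s14c.png

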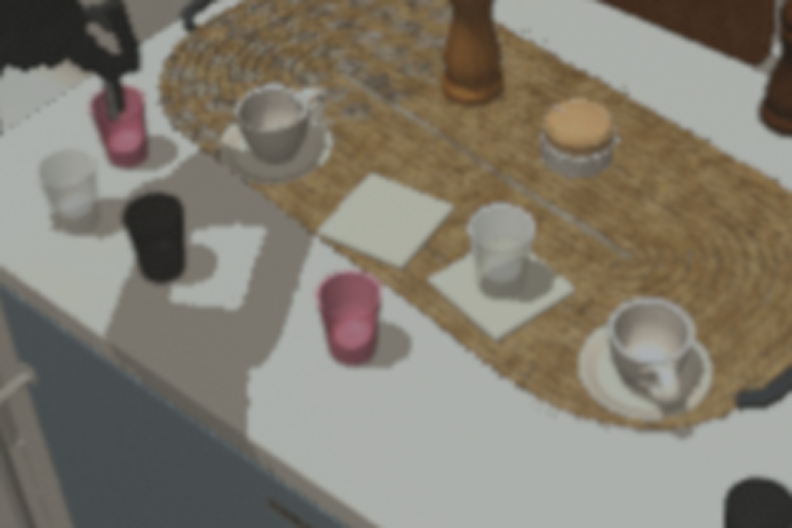

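View pics/t14c.png

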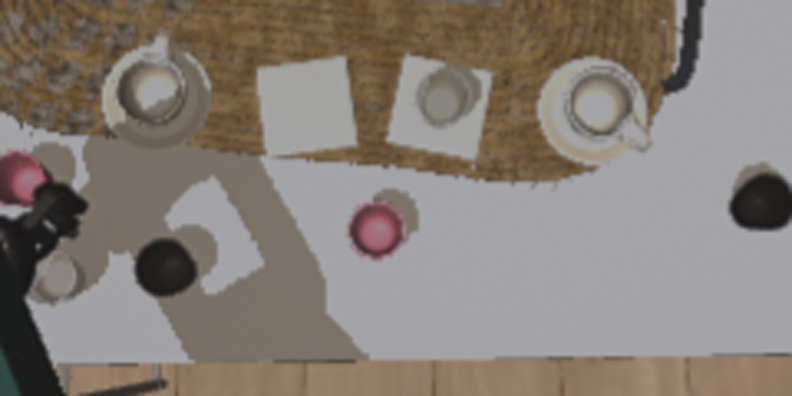

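arm_command:
  steps:
    - {"grip":0,"tx":0,"ty":0.025,"tz":-0.001,"roll":0}
    - {"grip":0,"tx":0,"ty":0.025,"tz":0,"roll":0}
    - {"grip":0,"tx":0,"ty":0.021,"tz":0,"roll":0}
    - {"grip":0,"tx":0,"ty":0,"tz":0,"roll":0}
    - {"grip":0,"tx":0,"ty":0,"tz":0,"roll":0}
    - {"grip":0.6,"tx":0,"ty":0,"tz":0,"roll":0}
    - {"grip":0.6,"tx":0,"ty":0,"tz":0,"roll":0}
    - {"grip":0.6,"tx":0,"ty":0,"tz":0,"roll":0}
    - {"grip":0.6,"tx":0,"ty":0,"tz":0,"roll":0}
    - {"grip":0.6,"tx":0,"ty":0,"tz":0,"roll":0}
    - {"grip":0.6,"tx":0,"ty":0,"tz":0,"roll":0}
    - {"grip":0.6,"tx":0,"ty":0,"tz":0,"roll":0}
    - {"grip":0.6,"tx":0,"ty":0,"tz":0,"roll":0}
  grip_force: 25

```text
time: 29.4
ee_pos: [0.4553, 0.2984, 0.0914]
tcp_rot: [0.665, -0.663, 0.242, -0.243]
force: [0.2, -0.0, 6.0]
grip_width: 0.0459
```

```bash
python3 go.py .599 .0905 .2 -40; python3 - <<'E'
from m import *
n="scene"
im,d=arm.camera(n); X,u,v=cloud(n,d); I=im[130:290,150:370]; cv2.imwrite('pics/s15c.png',cv2.resize(I,None,fx=3.5,fy=3.5,interpolation=cv2.INTER_CUBIC))
print(cyl(X,np.array([.4528,.2987]),.061,.024,.052))
E
```

```text
t 29.4 pos [0.4553 0.2984 0.0914] a -40.16 tilt [ 0.001 -1.     0.003] grip 0.0459 F [ 0.2 -0.   6. ] j [0.48 0.21 1.67 0.   1.26 1.18]
roll first: -0.003  then tx 0.2437 tz -0.0669 ty -0.1086
(array([0.45274824, 0.29850943]), np.float64(0.02297361897862716), 131)
```

View pics/s15c.png

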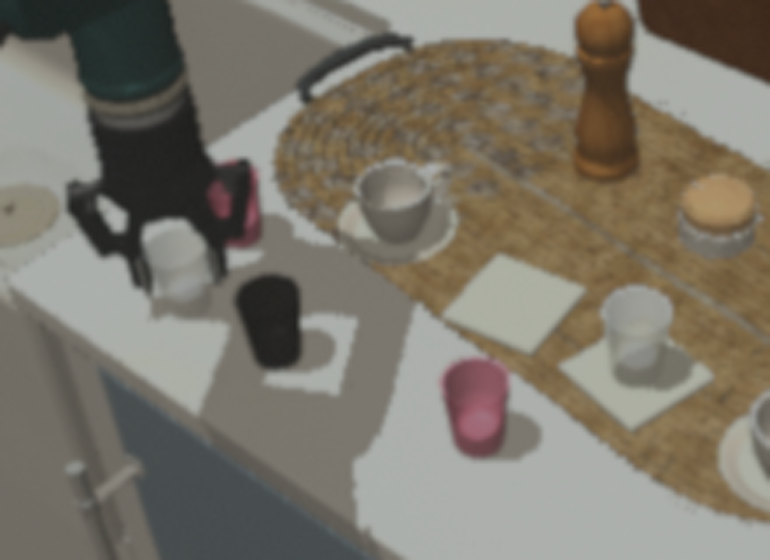

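arm_command:
  steps:
    - {"grip":0.6,"tx":0,"ty":-0.01,"tz":0,"roll":0}
    - {"grip":0.6,"tx":0,"ty":-0.02,"tz":0,"roll":0}
    - {"grip":0.6,"tx":0,"ty":-0.025,"tz":0,"roll":0}
    - {"grip":0.6,"tx":0,"ty":-0.03,"tz":0,"roll":0}
    - {"grip":0.6,"tx":0,"ty":-0.015,"tz":0,"roll":0}
    - {"grip":0.6,"tx":0.0122,"ty":0,"tz":-0.0032,"roll":0}
    - {"grip":0.6,"tx":0.0245,"ty":0,"tz":-0.0064,"roll":0}
    - {"grip":0.6,"tx":0.0245,"ty":0,"tz":-0.0064,"roll":0}
    - {"grip":0.6,"tx":0.0245,"ty":0,"tz":-0.0064,"roll":0}
    - {"grip":0.6,"tx":0.0245,"ty":0,"tz":-0.0065,"roll":0}
    - {"grip":0.6,"tx":0.0245,"ty":0,"tz":-0.0065,"roll":0}
    - {"grip":0.6,"tx":0.0245,"ty":0,"tz":-0.0065,"roll":0}
    - {"grip":0.6,"tx":0.0245,"ty":0,"tz":-0.0064,"roll":0}
    - {"grip":0.6,"tx":0.0245,"ty":0,"tz":-0.0064,"roll":0}
    - {"grip":0.6,"tx":0.0245,"ty":0,"tz":-0.0064,"roll":0}
    - {"grip":0.6,"tx":0.012,"ty":0,"tz":-0.0032,"roll":0}
    - {"grip":0.6,"tx":0,"ty":0.02,"tz":0,"roll":0}
    - {"grip":0.6,"tx":0,"ty":0.025,"tz":0,"roll":0}
    - {"grip":0.6,"tx":0,"ty":0.02,"tz":0,"roll":0}
    - {"grip":0.6,"tx":0,"ty":0,"tz":0,"roll":0}

```text
time: 31.45
ee_pos: [0.597, 0.0906, 0.1193]
tcp_rot: [-0.663, 0.666, -0.246, 0.239]
force: [-1.2, -0.1, -0.6]
grip_width: 0.0458
```

arm_command:
  steps:
    - {"grip":0.6,"tx":0,"ty":0,"tz":0,"roll":0}
    - {"grip":0.6,"tx":0,"ty":0,"tz":0,"roll":0}

```text
time: 31.65
ee_pos: [0.6007, 0.091, 0.126]
tcp_rot: [0.664, -0.664, 0.242, -0.243]
force: [0.3, 1.1, 0.4]
grip_width: 0.0461
```

```bash
python3 go.py .6008 .0914 .1084 -40; python3 - <<'E'
from m import *
n="scene"
im,d=arm.camera(n); I=im[130:290,220:440]; cv2.imwrite('pics/s16c.png',cv2.resize(I,None,fx=3.5,fy=3.5,interpolation=cv2.INTER_CUBIC))
E
```

```text
t 31.65 pos [0.6007 0.091  0.126 ] a -40.16 tilt [ 0.001 -1.     0.002] grip 0.0461 F [0.3 1.1 0.4] j [0.06 0.31 1.47 0.   1.36 0.76]
roll first: -0.003  then tx -0.0001 tz 0.0004 ty 0.0176
```

View pics/s16c.png

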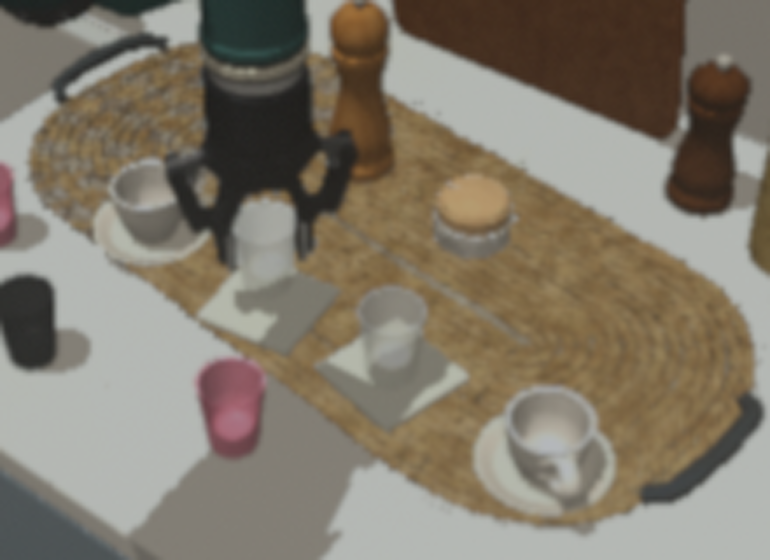

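arm_command:
  steps:
    - {"grip":0.6,"tx":0,"ty":0.008,"tz":0,"roll":0}
    - {"grip":0.6,"tx":0,"ty":0.005,"tz":0,"roll":0}
    - {"grip":0.6,"tx":0,"ty":0.003,"tz":0,"roll":0}
    - {"grip":0.6,"tx":0,"ty":0,"tz":0,"roll":0}
    - {"grip":0.6,"tx":0,"ty":0,"tz":0,"roll":0}
    - {"grip":0.6,"tx":0,"ty":0,"tz":0,"roll":0}

```text
time: 32.3
ee_pos: [0.6, 0.0909, 0.1085]
tcp_rot: [-0.664, 0.664, -0.243, 0.243]
force: [-0.1, 0.0, -0.7]
grip_width: 0.0455
```

arm_command:
  steps:
    - {"grip":0.6,"tx":0,"ty":0.0015,"tz":0,"roll":0}
    - {"grip":0.6,"tx":0,"ty":0,"tz":0,"roll":0}
    - {"grip":0.6,"tx":0,"ty":0,"tz":0,"roll":0}

```text
time: 32.6
ee_pos: [0.6003, 0.0911, 0.1084]
tcp_rot: [0.664, -0.664, 0.242, -0.243]
force: [-2.3, -0.3, 5.8]
grip_width: 0.0459
```

Contact. I release, then rise to clear the mug height and back the arm away toward the robot.

arm_command:
  steps:
    - {"grip":0.4,"tx":0,"ty":0,"tz":0,"roll":0}
    - {"grip":0.35,"tx":0,"ty":0,"tz":0,"roll":0}
    - {"grip":0.2,"tx":0,"ty":0,"tz":0,"roll":0}
    - {"grip":0.2,"tx":0,"ty":0,"tz":0,"roll":0}
    - {"grip":0.2,"tx":0,"ty":-0.01,"tz":0,"roll":0}
    - {"grip":0.2,"tx":0,"ty":-0.03,"tz":0,"roll":0}
    - {"grip":0.1,"tx":0,"ty":-0.04,"tz":0,"roll":0}
    - {"grip":0,"tx":0,"ty":-0.04,"tz":0,"roll":0}
    - {"grip":0,"tx":0,"ty":-0.04,"tz":0,"roll":0}
    - {"grip":0,"tx":-0.03,"ty":-0.02,"tz":-0.025,"roll":0}
    - {"grip":0,"tx":-0.03,"ty":0,"tz":-0.025,"roll":0}
    - {"grip":0,"tx":-0.03,"ty":0,"tz":-0.025,"roll":0}
    - {"grip":0,"tx":-0.03,"ty":0,"tz":-0.025,"roll":0}
    - {"grip":0,"tx":-0.03,"ty":0,"tz":-0.025,"roll":0}
    - {"grip":0,"tx":-0.03,"ty":0,"tz":-0.025,"roll":0}
    - {"grip":0,"tx":-0.02,"ty":0,"tz":-0.015,"roll":0}
    - {"grip":0,"tx":0,"ty":0,"tz":0,"roll":0}
    - {"grip":0,"tx":0,"ty":0,"tz":0,"roll":0}

```text
time: 34.4
ee_pos: [0.3408, 0.0939, 0.2882]
tcp_rot: [0.665, -0.664, 0.242, -0.244]
force: [-0.1, 1.0, 0.1]
grip_width: 0.0858
```

```bash
python3 go.py .6 .09 .2 -40; python3 chk.py 17; python3 - <<'E'
from m import *
for n,G in(("top",((.5986,-.028),(.600,.089))),("scene",((.5965,-.0255),(.598,.092)))):
  for g in G:
    X,u,v=cloud(n,np.load(f"pics/{n}17.npy")); r=cyl(X,np.array(g),.078,.024,.069); print(n,"glass off",((r[0]-g)*1000).round(1),r[1:])
I=cv2.imread('pics/scene17.png')[130:290,220:440]; cv2.imwrite('pics/s17c.png',cv2.resize(I,None,fx=3.5,fy=3.5,interpolation=cv2.INTER_CUBIC))
I=cv2.imread('pics/top17.png')[110:280,180:440]; cv2.imwrite('pics/t17c.png',cv2.resize(I,None,fx=3,fy=3,interpolation=cv2.INTER_CUBIC))
E
```

```text
t 34.4 pos [0.3408 0.0939 0.2882] a -40.15 tilt [ 0.002 -1.     0.002] grip 0.0858 F [-0.1  1.   0.1] j [ 0.11 -0.37  1.8  -0.    1.7   0.81]
roll first: -0.003  then tx 0.2010 tz 0.1636 ty 0.0882
top L handle -16 n36 cup [0.609  0.2162] 80 off mm [ 1.5 -2.3]
top R handle -132 n31 cup [ 0.5925 -0.1619] 77 off mm [1.  0.6]
scene L handle -20 n45 cup [0.6072 0.2189] 95 off mm [-0.2 -3.6]
scene R handle -132 n55 cup [ 0.5905 -0.1591] 106 off mm [-1.5 -2.4]
top glass off [-1.4 -0.1] (np.float64(0.022319759622660685), 76)
top glass off [-0.4 -0.4] (np.float64(0.02230922789374248), 76)
scene glass off [-1.   0.3] (np.float64(0.022410700800488178), 124)
scene glass off [-0.4  0.1] (np.float64(0.02233007994652133), 113)
```

View pics/s17c.png

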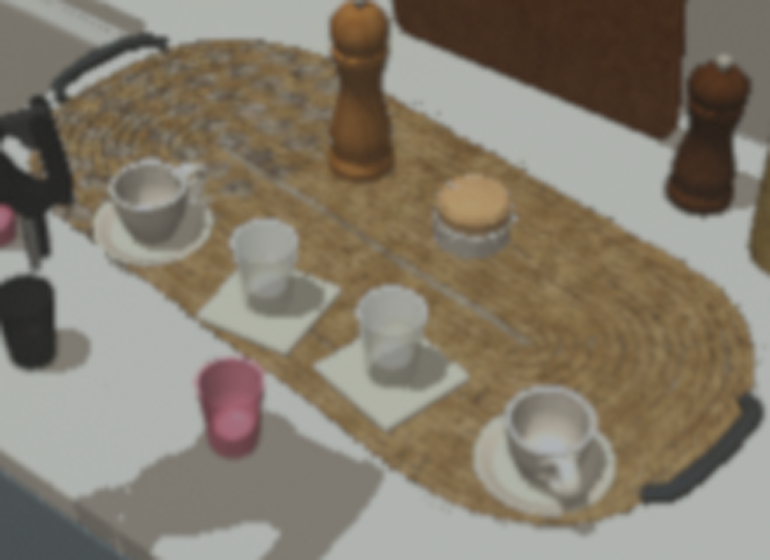

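View pics/t17c.png

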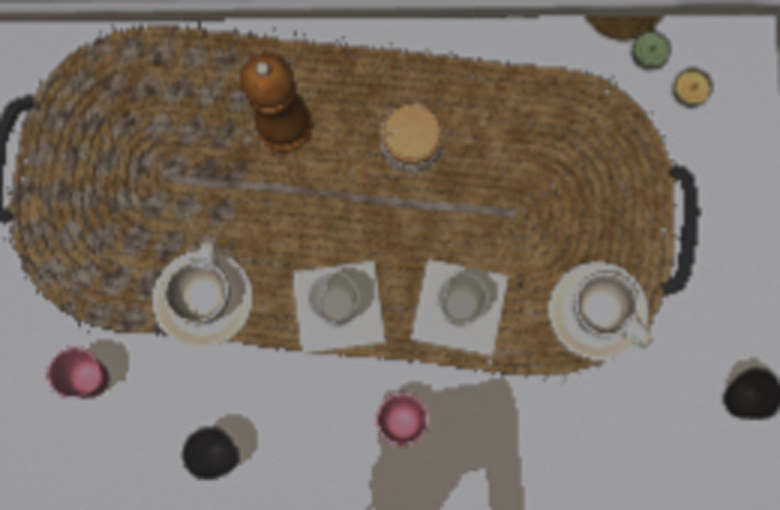

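```bash
python3 - <<'E'
from m import *
for n in("top","scene"):
    a=cv2.imread(f"pics/{n}0.png").astype(int);b=cv2.imread(f"pics/{n}17.png").astype(int)
    ga=cv2.Laplacian(a.mean(2).astype(np.float32),3+2) if 0 else None
    th=np.linspace(0,6.283,360)
    for k,c,z,r in(("sL",(.6075,.2205),.019,.048),("sR",(.592,-.160),.019,.048),("timer",(.75,.015),.04,.035),("coL",(.599,.0905),.017,.045),("coR",(.5975,-.027),.017,.045)):
        p=proj(n,np.c_[c[0]+(r+.008)*np.cos(th),c[1]+(r+.008)*np.sin(th),0*th+z]); x0,y0=p.min(0).astype(int)-3; x1,y1=p.max(0).astype(int)+3
        D=np.abs(a-b).max(2)[y0:y1,x0:x1]
        # front-edge saucer registration: ecc on lower half
        t=a[y0:y1,x0:x1].mean(2).astype(np.float32); s=b[y0:y1,x0:x1].mean(2).astype(np.float32)
        m=(D<25).astype(np.uint8)
        W=np.eye(2,3,dtype=np.float32)
        try: cc,W=cv2.findTransformECC(t,s,W,cv2.MOTION_TRANSLATION,(3,100,1e-5),m,3); print(n,k,"shift px",W[:,2].round(2),round(cc,3), m.mean().round(2))
        except Exception as e: print(n,k,"fail")
    D=(np.abs(a-b).max(2)>40).astype(np.uint8)*255; cv2.imwrite(f"pics/diff_{n}.png",D)
E
```

```text
top sL shift px [-0.01 -0.02] 1.0 0.84
top sR shift px [-0.02  0.  ] 1.0 0.88
top timer shift px [ 0.   -0.01] 1.0 1.0
top coL shift px [-0.02 -0.  ] 1.0 0.82
top coR shift px [-0.    0.01] 1.0 0.84
scene sL shift px [0.09 0.07] 0.989 0.69
scene sR shift px [ 0.05 -0.04] 0.99 0.77
scene timer shift px [ 0.01 -0.01] 1.0 1.0
scene coL shift px [-0.04  0.01] 0.985 0.82
scene coR shift px [-0.05  0.02] 0.982 0.81
```

View pics/diff_top.png

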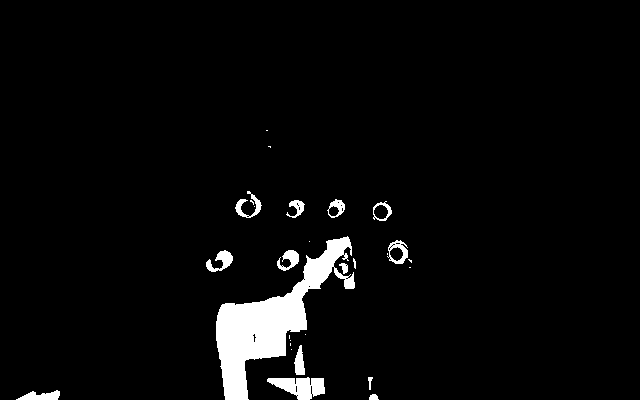

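```bash
python3 - <<'E'
from m import *
for n,(x0,x1,y0,y1) in(("top",(252,292,118,166)),("scene",(305,340,122,188))):
    for k in(10,17):
        a=cv2.imread(f"pics/{n}0.png");b=cv2.imread(f"pics/{n}{k}.png")
        t,s=[cv2.cvtColor(i,6)[y0:y1,x0:x1].astype(np.float32) for i in(a,b)]
        cc,W=cv2.findTransformECC(t,s,np.eye(2,3,dtype=np.float32),0,(3,100,1e-5),None,3); print(n,k,W[:,2],cc,np.abs(t-s).max())
E
```

```text
top 10 [0.01422256 0.1484663 ] 0.9934007456861387 44.0
top 17 [0.00766505 0.14256008] 0.9935218484580878 37.0Traceback (most recent call last):
  File "<stdin>", line 6, in <module>
cv2.error: OpenCV(4.12.0) /io/opencv/modules/video/src/ecc.cpp:589: error: (-7:Iterations do not converge) The algorithm stopped before its convergence. The correlation is going to be minimized. Images may be uncorrelated or non-overlapped in function 'findTransformECC'
```

```bash
python3 - <<'E'
from m import *
x0,x1,y0,y1=252,292,118,166
T=cv2.imread("pics/top0.png"); L=[]
for k in(0,1,2,5,7,10,17):
    b=cv2.imread(f"pics/top{k}.png"); t,s=[cv2.cvtColor(i,6)[y0:y1,x0:x1].astype(np.float32) for i in(T,b)]
    try: print(k,cv2.findTransformECC(t,s,np.eye(2,3,dtype=np.float32),0,(3,100,1e-5),None,3)[1][:,2],np.abs(t-s).max())
    except Exception: print(k,"fail")
    if k in(0,2,10,17): L.append(cv2.resize(b[y0:y1,x0:x1],None,fx=4.5,fy=4.5))
cv2.imwrite("pics/mill.png",np.hstack(L))
E
```

```text
0 [-4.7703690e-09  1.3618141e-07] 0.0
1 [0.05496484 0.1977779 ] 47.0
2 [0.01811957 0.1450061 ] 38.0
5 [0.04149696 0.17308426] 44.0
7 [0.02317155 0.14471877] 41.0
10 [0.01422256 0.1484663 ] 44.0
17 [0.00766505 0.14256008] 37.0
```

View pics/mill.png

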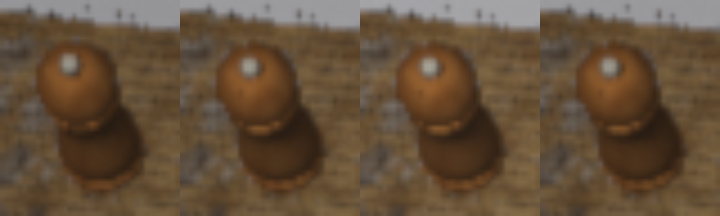

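```bash
python3 -c "
from plant import arm
print(arm.close_job())"
```

```text
the job is handed in; nothing more can be done
None
```

The tray is laid for two and the job is handed in, at about 34.5 s of the 104 s allowed. I placed a coffee cup on each round saucer first, then a clear glass on each square coaster, and backed the open gripper away from everything.

**Last checks (both cameras):**
- **Upright:** all four pieces looked upright on the tray in the last pictures from both cameras.
- **Glasses:** both stand within about 1.5 mm of the coaster centres.
- **Cups:** the left cup sits about 3 mm off its saucer's centre, towards the robot's right. For the right cup the cameras disagree: about 1 mm off in the top view, about 3 mm in the scene view. I left both where they are, because the saucer's flat middle gives the foot about 14 mm of play.
- **Saucers, coasters and timer:** none had moved (under 0.1 px shift).
- **Pepper mill:** it shows a 0.15 px shift in the top view. The shift was already there in a second picture taken before the arm first moved. The scene-view comparison for the mill did not converge.
- **Forces:** the highest reading I saw was about 11 N, while setting a glass down.

One early move call was refused as invalid input, with no effect on the scene.

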